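# Swap caps for keyed probe plugs in a measuring head and lock them with a pin spanner

### The arm

A 7-joint arm with a two-finger parallel gripper is mounted at the origin on the work surface. World frame = base frame: x ahead of the robot, y to its left, z up, the work surface at z = 0. Lengths are in mm, angles in rad, forces in N, time in s.
With the tool pointing down it reaches from about 400 to 875 mm from the base axis. Payload 4.4 kg.
Tool frame: the origin (TCP) lies midway between the tips of the shut fingers; the grasp point (between the pads) lies 19 mm behind it; z points along the fingers, y is the direction in which the jaws open and shut (so a half turn about z gives the same grasp; the last joint's range is limited). The gripper opens to 85 mm and grips with 20 to 120 N. Pads are 22 mm wide; open, the fingers measure 114 mm over their backs; the gripper's body (76 mm by 85 mm) begins 54 mm behind the grasp point. The pads swing forward as they close: fully open they stand 13 mm farther back than shut.
Start: joints at [-0.066, 0.628, 0.038, 1.517, -0.027, 0.996, -0.02], TCP at [650.014, 0.027, 231.313] pointing down, gripper open.
Joint ranges: [-3.06, 3.06], [-0.37, 2.12], [-1.25, 1.32], [0.18, 2.47], [-1.1, 4.24], [0.23, 1.98], [-2.94, 2.94]. Speed limits (rad/s): [2.57, 2.57, 3.14, 3.14, 3.14, 3.14, 3.14].

### API

Orientations are given as [roll, pitch, yaw] about the fixed x, y, z axes, in that order (R = Rz(yaw) Ry(pitch) Rx(roll)).
In Python, from cell import * gives the robot as it stands. The module is installed in compiled form; this text tells all that it offers.
- The arm moves only by the tool move_arm, never from a script. Its argument "series" is a list of rows, each a list of 2 entries, a list of its own where there are three numbers: the shift along the tool's x, y, z in m, then the turn about the tool's z in rad. In form: [[[x, y, z], yaw], ...]. A call has 1 to 5 rows; each row is the pose to reach, as a shift and turn from the pose measured when the call began, along the tool's axes at that moment; what a row does not reach only later rows make up. A row lasts 1/8 s, in which the tool goes at most 62.5 mm and 10.7 degrees, less where a joint would pass 70% of its speed; a pose out of reach is approached as far as the arm can. A call with a gripper value outside its range is refused whole. "claw" is the opening, from 0 (shut) to 1 (fully open), set as the call begins (left out, the last holds). The fingers move at their own pace and stop on an object; the grip force is fixed at half the most. Time passes only in rows, so rows that repeat a pose let the fingers close. It gives the time, the measured TCP pose, the force and the opening at its end, in the units of the state.
- read_state(): the state, without advancing time (a new reading comes with each control period).
- get_image(name): name is "scene" or "side" or "wrist"; returns the picture (400x640x3 uint8, blue, green, red); there is no depth.
- camera_model(name): a dict with "fov_y" (degrees; the focal length in pixels is half the picture's height over the tangent of half this angle, whatever the lens; pixels are square), "cx", "cy" (the principal point, pixels), "pose" (4x4, takes a point from camera to world coordinates); the wrist camera has in their place "tool_from_camera" (4x4, takes a point from camera to tool coordinates, whose origin is the TCP and whose axes are the flange's). Camera axes: x right, y down, z forward; pixel columns grow to the right and rows downward; lengths in mm; the calibration is good to about 2 mm. A picture is of the moment at which its call begins: read the wrist's pose just before it. camera_model takes no time and is no camera call.
- finish_job(): hands the job in, once; it reports no verdict.
The state is a dict: "clock": time; "qpos": joint angles; "qd": joint speeds; "tau": joint torques, N m; "eef_pos": TCP position; "tool_rot": TCP orientation; "force": force on the tool from outside, world axes, zero at the start; "torque": the same for the moment, N m; "width": finger opening in mm.
Only numpy, scipy, OpenCV 4.12 (cv2) and the standard library are available. Lean on these libraries where they do the work, as an engineer would, in place of code of your own. Each camera call takes 0.05 s, during which the arm holds its last target. There are 200 camera calls.

### The job

Fit out the measuring head: with the pin spanner from its wooden block, both pins in the retainer's holes, turn the retainer anticlockwise until its wings clear the sockets; then, for each of the two or three probe plugs of the right size, take a blanking cap out of a socket, put it in the grey tray and plug the probe fully home in its place, its flat turned to match (a socket without a probe keeps its cap). Finally turn the retainer clockwise to its stop with the spanner, stand the spanner back in its block with its pins in the slot, and leave the slimmer and the wider look-alike plugs and everything else where they are.

Things in the scene. Friction and masses are not known exactly. Their poses are not given: they have to be found in the camera images.
- head: Round aluminium measuring head, 190 mm diameter, fixed. Origin: centre of its underside; z up. Base 26 mm high; on it three sockets (mouths 45 mm above the table, centres 60 mm from the head's axis, 120 degrees apart) round a winged steel retainer. A cable gland sticks out on its -x side to 127 mm from the axis, 13 mm above the table.
- socket0: Grey socket boss of the head, 58 mm diameter, with a D-shaped hole 19 mm deep: 37.5 mm diameter, its flat 13.75 mm from the axis on the socket's own +x side, marked by a white line on the rim. Origin: centre of the hole's mouth, on the rim where a plug's flange rests; z up. All three flats face the head's +x.
- socket1: Grey socket boss of the head, 58 mm diameter, with a D-shaped hole 19 mm deep: 37.5 mm diameter, its flat 13.75 mm from the axis on the socket's own +x side, marked by a white line on the rim. Origin: centre of the hole's mouth, on the rim where a plug's flange rests; z up. All three flats face the head's +x.
- socket2: Grey socket boss of the head, 58 mm diameter, with a D-shaped hole 19 mm deep: 37.5 mm diameter, its flat 13.75 mm from the axis on the socket's own +x side, marked by a white line on the rim. Origin: centre of the hole's mouth, on the rim where a plug's flange rests; z up. All three flats face the head's +x.
- retainer (a joint): Angle of the retainer, rad. It grows clockwise seen from above, from 0 to a stop at 1.1. Below 0.45 its three wings stand between the sockets; at 1.05 each lies over a plug's flange with 2 mm of air (a plug not fully home blocks it). Wings reach 44 mm from the axis, are 18 mm wide and 51 to 56 mm above the table. Friction 0.12 N m: it stays where it is left.
- retainer_mid (a point): Centre of the retainer's top face, on its turning axis, 57 mm above the table, turning with it. Two round pin holes, 9 mm diameter, go right through the retainer's 10 mm thick middle (50 x 26 mm); their centres lie 16 mm either side of the axis along this point's own x axis.
- plug1: Probe plug standing upright, the size that fits the sockets (0.75 mm play all round), 90 g: brass D barrel 36 mm dia., 12 mm long, flat 13 mm from the axis, foot bevelled 1.2 mm; flange 48 mm dia., 12 to 16 mm above the foot; aluminium D grip 26 mm dia., flat 9.5 mm from the axis, 16 to 44 mm above the foot. Flats face its +x, marked by a white line on the flange. Origin: centre of the foot. 
- plug2: Probe plug standing upright, the size that fits the sockets (0.75 mm play all round), 90 g: brass D barrel 36 mm dia., 12 mm long, flat 13 mm from the axis, foot bevelled 1.2 mm; flange 48 mm dia., 12 to 16 mm above the foot; aluminium D grip 26 mm dia., flat 9.5 mm from the axis, 16 to 44 mm above the foot. Flats face its +x, marked by a white line on the flange. Origin: centre of the foot. 
- plug3: Probe plug standing upright, the size that fits the sockets (0.75 mm play all round), 90 g: brass D barrel 36 mm dia., 12 mm long, flat 13 mm from the axis, foot bevelled 1.2 mm; flange 48 mm dia., 12 to 16 mm above the foot; aluminium D grip 26 mm dia., flat 9.5 mm from the axis, 16 to 44 mm above the foot. Flats face its +x, marked by a white line on the flange. Origin: centre of the foot. 
- plug_slim: Probe plug standing upright, a slimmer look-alike, too loose for the sockets: brass D barrel 29 mm dia., 12 mm long, flat 10.4 mm from the axis, foot bevelled 1.2 mm; flange 38 mm dia., 12 to 16 mm above the foot; aluminium D grip 21 mm dia., flat 7.6 mm from the axis, 16 to 44 mm above the foot. Flats face its +x, marked by a white line on the flange. Origin: centre of the foot. 
- plug_wide: Probe plug standing upright, a wider look-alike, too big for the sockets: brass D barrel 43 mm dia., 12 mm long, flat 15.6 mm from the axis, foot bevelled 1.2 mm; flange 58 mm dia., 12 to 16 mm above the foot; aluminium D grip 31 mm dia., flat 11.4 mm from the axis, 16 to 44 mm above the foot. Flats face its +x, marked by a white line on the flange. Origin: centre of the foot. 
- cap1: Black blanking cap, 35 g, at the start home in a socket: D-shaped barrel, flange and white line as on the plug that fits (36 mm dia., 12 mm long; flange 48 mm dia., 12 to 16 mm above the foot); on the flange a grip bar 10 mm thick (x), 28 mm long (y), 16 to 44 mm above the foot. Origin: centre of the barrel's foot, 12 mm below the socket's rim when home.
- cap2: Black blanking cap, 35 g, at the start home in a socket: D-shaped barrel, flange and white line as on the plug that fits (36 mm dia., 12 mm long; flange 48 mm dia., 12 to 16 mm above the foot); on the flange a grip bar 10 mm thick (x), 28 mm long (y), 16 to 44 mm above the foot. Origin: centre of the barrel's foot, 12 mm below the socket's rim when home.
- cap3: Black blanking cap, 35 g, at the start home in a socket: D-shaped barrel, flange and white line as on the plug that fits (36 mm dia., 12 mm long; flange 48 mm dia., 12 to 16 mm above the foot); on the flange a grip bar 10 mm thick (x), 28 mm long (y), 16 to 44 mm above the foot. Origin: centre of the barrel's foot, 12 mm below the socket's rim when home.
- tray: Grey open tray for caps, 100 (x) x 180 (y) x 22 mm high outside, walls and floor 3 mm thick, fixed. Origin: centre of its underside.
- rack: Wooden tool block, 60 (x) x 110 (y) x 30 mm high, fixed; a slot 10 (x) x 42 mm (y), 14 mm deep, in the middle of its top takes the spanner's pins. Three other tools stand up to 50 mm above its top near its y ends. Origin: centre of its underside. With the spanner in it, the spanner's y axis lies along the slot.
- spanner: Steel two-pin spanner, upright, 67 mm tall, 160 g. Origin: midway between the pin tips, z up. Pins (6 mm dia., tapered, 8 mm long) at y = +16 and -16 mm; foot bar 20 (x) x 48 mm (y), underside at z = 8 mm; round shank; flat handle 12 mm thick (x), 50 mm wide (y), z = 39 to 67 mm. Its origin is 22 mm above the table in the block (foot bar on its top), 49 mm when home in the retainer.
- bowl: Bystander: glass bowl, 170 mm across and 75 mm high.
- flask: Bystander: black drinking flask, 68 mm across, 230 mm tall.
- apple: Bystander: green apple, 72 mm across.
- pen: Bystander: black pen, 143 mm long, 10 mm high.
- mouse: Bystander: grey computer mouse, 105 mm long.
- adapter: Bystander: black power adapter, 75 x 75 x 28 mm.
- spoon: Bystander: steel spoon.

How it is judged (in metres and radians):
On the way, in this order (a step that is already met when the one before it is completed fails the run):
1. the retainer has been turned open, clear of the sockets, with both spanner pins in its holes (horizontal distance between spanner and retainer_mid below 0.005 m and z of spanner in the frame of retainer_mid below -0.004 m and value of joint retainer below 0.45 rad), for 0.1 s.
2. every probe plug of the right size is home in a socket, the retainer still clear of them (((horizontal distance between plug1 and socket0 below 0.004 m and z of plug1 in the frame of socket0 below -0.0095 m and angle between the x axis of plug1 and the x axis of socket0, either way round below 0.2 rad) or (horizontal distance between plug1 and socket1 below 0.004 m and z of plug1 in the frame of socket1 below -0.0095 m and angle between the x axis of plug1 and the x axis of socket1, either way round below 0.2 rad) or (horizontal distance between plug1 and socket2 below 0.004 m and z of plug1 in the frame of socket2 below -0.0095 m and angle between the x axis of plug1 and the x axis of socket2, either way round below 0.2 rad)) and ((horizontal distance between plug2 and socket0 below 0.004 m and z of plug2 in the frame of socket0 below -0.0095 m and angle between the x axis of plug2 and the x axis of socket0, either way round below 0.2 rad) or (horizontal distance between plug2 and socket1 below 0.004 m and z of plug2 in the frame of socket1 below -0.0095 m and angle between the x axis of plug2 and the x axis of socket1, either way round below 0.2 rad) or (horizontal distance between plug2 and socket2 below 0.004 m and z of plug2 in the frame of socket2 below -0.0095 m and angle between the x axis of plug2 and the x axis of socket2, either way round below 0.2 rad)) and ((horizontal distance between plug3 and socket0 below 0.004 m and z of plug3 in the frame of socket0 below -0.0095 m and angle between the x axis of plug3 and the x axis of socket0, either way round below 0.2 rad) or (horizontal distance between plug3 and socket1 below 0.004 m and z of plug3 in the frame of socket1 below -0.0095 m and angle between the x axis of plug3 and the x axis of socket1, either way round below 0.2 rad) or (horizontal distance between plug3 and socket2 below 0.004 m and z of plug3 in the frame of socket2 below -0.0095 m and angle between the x axis of plug3 and the x axis of socket2, either way round below 0.2 rad)) and value of joint retainer below 0.5 rad), for 0.3 s.
3. the retainer has been turned to its stop with both spanner pins in its holes (horizontal distance between spanner and retainer_mid below 0.005 m and z of spanner in the frame of retainer_mid below -0.004 m and value of joint retainer above 0.9 rad), for 0.1 s.
At the end, for the whole second after the job is handed in: Each right-size plug in a socket: within 4 mm, 9.5 of 12 mm deep, flat matched to 0.2 rad; caps in the tray or home in a socket, no socket empty; retainer past 0.9 rad; spanner upright, still, pins in the block's slot, within 8 mm of its middle; look-alikes upright (((horizontal distance between plug1 and socket0 below 0.004 m and z of plug1 in the frame of socket0 below -0.0095 m and angle between the x axis of plug1 and the x axis of socket0, either way round below 0.2 rad) or (horizontal distance between plug1 and socket1 below 0.004 m and z of plug1 in the frame of socket1 below -0.0095 m and angle between the x axis of plug1 and the x axis of socket1, either way round below 0.2 rad) or (horizontal distance between plug1 and socket2 below 0.004 m and z of plug1 in the frame of socket2 below -0.0095 m and angle between the x axis of plug1 and the x axis of socket2, either way round below 0.2 rad)) and ((horizontal distance between plug2 and socket0 below 0.004 m and z of plug2 in the frame of socket0 below -0.0095 m and angle between the x axis of plug2 and the x axis of socket0, either way round below 0.2 rad) or (horizontal distance between plug2 and socket1 below 0.004 m and z of plug2 in the frame of socket1 below -0.0095 m and angle between the x axis of plug2 and the x axis of socket1, either way round below 0.2 rad) or (horizontal distance between plug2 and socket2 below 0.004 m and z of plug2 in the frame of socket2 below -0.0095 m and angle between the x axis of plug2 and the x axis of socket2, either way round below 0.2 rad)) and ((horizontal distance between plug3 and socket0 below 0.004 m and z of plug3 in the frame of socket0 below -0.0095 m and angle between the x axis of plug3 and the x axis of socket0, either way round below 0.2 rad) or (horizontal distance between plug3 and socket1 below 0.004 m and z of plug3 in the frame of socket1 below -0.0095 m and angle between the x axis of plug3 and the x axis of socket1, either way round below 0.2 rad) or (horizontal distance between plug3 and socket2 below 0.004 m and z of plug3 in the frame of socket2 below -0.0095 m and angle between the x axis of plug3 and the x axis of socket2, either way round below 0.2 rad)) and ((x of cap1 in the frame of tray between -0.05 and 0.05 m and y of cap1 in the frame of tray between -0.09 and 0.09 m and z of cap1 in the frame of tray below 0.04 m) or ((horizontal distance between cap1 and socket0 below 0.004 m and z of cap1 in the frame of socket0 below -0.0095 m and angle between the x axis of cap1 and the x axis of socket0, either way round below 0.2 rad) or (horizontal distance between cap1 and socket1 below 0.004 m and z of cap1 in the frame of socket1 below -0.0095 m and angle between the x axis of cap1 and the x axis of socket1, either way round below 0.2 rad) or (horizontal distance between cap1 and socket2 below 0.004 m and z of cap1 in the frame of socket2 below -0.0095 m and angle between the x axis of cap1 and the x axis of socket2, either way round below 0.2 rad))) and ((x of cap2 in the frame of tray between -0.05 and 0.05 m and y of cap2 in the frame of tray between -0.09 and 0.09 m and z of cap2 in the frame of tray below 0.04 m) or ((horizontal distance between cap2 and socket0 below 0.004 m and z of cap2 in the frame of socket0 below -0.0095 m and angle between the x axis of cap2 and the x axis of socket0, either way round below 0.2 rad) or (horizontal distance between cap2 and socket1 below 0.004 m and z of cap2 in the frame of socket1 below -0.0095 m and angle between the x axis of cap2 and the x axis of socket1, either way round below 0.2 rad) or (horizontal distance between cap2 and socket2 below 0.004 m and z of cap2 in the frame of socket2 below -0.0095 m and angle between the x axis of cap2 and the x axis of socket2, either way round below 0.2 rad))) and ((x of cap3 in the frame of tray between -0.05 and 0.05 m and y of cap3 in the frame of tray between -0.09 and 0.09 m and z of cap3 in the frame of tray below 0.04 m) or ((horizontal distance between cap3 and socket0 below 0.004 m and z of cap3 in the frame of socket0 below -0.0095 m and angle between the x axis of cap3 and the x axis of socket0, either way round below 0.2 rad) or (horizontal distance between cap3 and socket1 below 0.004 m and z of cap3 in the frame of socket1 below -0.0095 m and angle between the x axis of cap3 and the x axis of socket1, either way round below 0.2 rad) or (horizontal distance between cap3 and socket2 below 0.004 m and z of cap3 in the frame of socket2 below -0.0095 m and angle between the x axis of cap3 and the x axis of socket2, either way round below 0.2 rad))) and ((horizontal distance between plug1 and socket0 below 0.004 m and z of plug1 in the frame of socket0 below -0.0095 m) or (horizontal distance between plug2 and socket0 below 0.004 m and z of plug2 in the frame of socket0 below -0.0095 m) or (horizontal distance between plug3 and socket0 below 0.004 m and z of plug3 in the frame of socket0 below -0.0095 m) or (horizontal distance between cap1 and socket0 below 0.004 m and z of cap1 in the frame of socket0 below -0.0095 m) or (horizontal distance between cap2 and socket0 below 0.004 m and z of cap2 in the frame of socket0 below -0.0095 m) or (horizontal distance between cap3 and socket0 below 0.004 m and z of cap3 in the frame of socket0 below -0.0095 m)) and ((horizontal distance between plug1 and socket1 below 0.004 m and z of plug1 in the frame of socket1 below -0.0095 m) or (horizontal distance between plug2 and socket1 below 0.004 m and z of plug2 in the frame of socket1 below -0.0095 m) or (horizontal distance between plug3 and socket1 below 0.004 m and z of plug3 in the frame of socket1 below -0.0095 m) or (horizontal distance between cap1 and socket1 below 0.004 m and z of cap1 in the frame of socket1 below -0.0095 m) or (horizontal distance between cap2 and socket1 below 0.004 m and z of cap2 in the frame of socket1 below -0.0095 m) or (horizontal distance between cap3 and socket1 below 0.004 m and z of cap3 in the frame of socket1 below -0.0095 m)) and ((horizontal distance between plug1 and socket2 below 0.004 m and z of plug1 in the frame of socket2 below -0.0095 m) or (horizontal distance between plug2 and socket2 below 0.004 m and z of plug2 in the frame of socket2 below -0.0095 m) or (horizontal distance between plug3 and socket2 below 0.004 m and z of plug3 in the frame of socket2 below -0.0095 m) or (horizontal distance between cap1 and socket2 below 0.004 m and z of cap1 in the frame of socket2 below -0.0095 m) or (horizontal distance between cap2 and socket2 below 0.004 m and z of cap2 in the frame of socket2 below -0.0095 m) or (horizontal distance between cap3 and socket2 below 0.004 m and z of cap3 in the frame of socket2 below -0.0095 m)) and value of joint retainer above 0.9 rad and horizontal distance between spanner and rack below 0.008 m and z of spanner in the frame of rack below 0.026 m and angle between spanner's own z axis and vertical below 0.12 rad and linear speed of spanner below 0.02 m/s and angle between each of plug1, plug2, plug3's own z axis and vertical below 0.1 rad and angle between each of plug_slim, plug_wide's own z axis and vertical below 0.2 rad); the robot touches nothing.
It fails at once if a look-alike plug or a bystander was moved more than 5 cm (distance of any of plug_slim, plug_wide, bowl, flask, apple, pen, mouse, adapter, spoon from where it was at the start of the episode above 0.05 m).
Of plug1, plug2, plug3 only 2 to 3 are there at a start; the rules pass over those that are not, and their reading is None.
At some moment in a run one of plug1, plug2, plug3 may be knocked a few centimetres aside while the robot is not near it.
It also fails if it takes over 210 s, if anything falls off the work surface, if the arm or the gripper's body presses on something with over 40 N, if the wrist force passes 120 N, or if a joint passes its speed limit or range.

## Working session

There is one attempt and no reset: what is moved stays moved. The work goes in short steps, Python scripts to look and compute and a tool call to move; the robot and the scene stay as the last step left them, time stands still between calls to the robot, and variables do not carry over. Pictures are saved under pics/ and viewed, about 12 in all and at most 16, crops included, and the job is handed in when it is done.

Besides the shell and the picture viewer there is one more tool, called as name(argument=value, ...) on one line, values as JSON. move_arm: Moves the arm, as the interface text tells. Its arguments: {"type":"object","properties":{"series":{"type":"array"},"claw":{"type":"number"}},"required":["series"]}

```bash
mkdir -p pics; cat > h.py <<'E'
from cell import *
import numpy as np, cv2
from scipy.spatial.transform import Rotation as R
def snap(name,fn):
    s=read_state(); im=get_image(name); cv2.imwrite('pics/'+fn+'.png',im)
    m=camera_model(name)
    if name=='wrist':
        T=np.eye(4);T[:3,:3]=R.from_euler('xyz',s['tool_rot']).as_matrix();T[:3,3]=s['eef_pos']
        P=T@np.array(m['tool_from_camera'])
    else: P=np.array(m['pose'])
    np.savez('pics/'+fn+'.npz',P=P,f=200/np.tan(np.radians(m['fov_y'])/2),c=[m['cx'],m['cy']])
    return im
def ray(fn,u,v,z):
    d=np.load('pics/'+fn+'.npz');P=d['P'];r=P[:3,:3]@np.array([(u-d['c'][0])/d['f'],(v-d['c'][1])/d['f'],1])
    return P[:3,3]+r*(z-P[2,3])/r[2]
def proj(fn,p):
    d=np.load('pics/'+fn+'.npz');P=d['P'];q=P[:3,:3].T@(np.array(p,float)-P[:3,3]);return d['f']*q[:2]/q[2]+d['c']
E
python3 - <<'E'
from h import *
for n in ['scene','side','wrist']: snap(n,n+'0')
s=read_state();print(s)
for n in ['scene','side','wrist']: print(n,np.round(np.load(f'pics/{n}0.npz')['P'],3),np.load(f'pics/{n}0.npz')['f'],camera_model(n))
E
```

```text
{'clock': 0.15, 'qpos': array([-0.0658408 ,  0.62911664,  0.03850809,  1.51810985, -0.02702651,
        0.99634133, -0.01997108]), 'qd': array([ 0.00047239, -0.00235892,  0.00067625, -0.00471541, -0.00051264,
        0.00081746, -0.00139348]), 'tau': array([ 2.19518879e-03, -5.63800478e+01,  1.22790758e+00, -1.93650573e+01,
        1.11919764e-02,  7.40401709e-03, -1.44664841e-05]), 'eef_pos': array([6.49528415e+02, 3.25694157e-02, 2.30621583e+02]), 'tool_rot': array([-3.14013706e+00,  1.85279869e-05,  1.57080399e+00]), 'force': array([ 0.66250145, -1.04304971, -0.3065743 ]), 'torque': array([ 0.01947474, -0.01108746,  0.03155747]), 'width': 85.5812570984075}
scene [[-2.240000e-01  5.890000e-01 -7.760000e-01  1.421731e+03]
 [ 9.740000e-01  1.260000e-01 -1.860000e-01  1.850340e+02]
 [-1.200000e-02 -7.980000e-01 -6.030000e-01  7.371490e+02]
 [ 0.000000e+00  0.000000e+00  0.000000e+00  1.000000e+00]] 367.5348641738188 {'fov_y': 57.10706434388358, 'cx': 319.6931138120553, 'cy': 201.85062991963218, 'pose': array([[-2.24236178e-01,  5.89474430e-01, -7.76039968e-01,
         1.42173062e+03]
[... 921 characters left out ...]
00000e+00]])}
wrist [[ 1.00000e+00  0.00000e+00 -1.00000e-03  6.50062e+02]
 [-0.00000e+00 -9.56000e-01 -2.94000e-01  7.49610e+01]
 [-1.00000e-03  2.94000e-01 -9.56000e-01  3.73900e+02]
 [ 0.00000e+00  0.00000e+00  0.00000e+00  1.00000e+00]] 351.6978625801751 {'fov_y': 59.25117608741277, 'cx': 317.64597059769847, 'cy': 200.1413392129562, 'tool_from_camera': array([[-2.58176939e-04, -9.55949968e-01, -2.93529541e-01,
         7.49389489e+01],
       [ 9.99999797e-01, -4.17628236e-04,  4.80547245e-04,
         3.82348135e-01],
       [-5.81965348e-04, -2.93529358e-01,  9.55949882e-01,
        -1.43441335e+02],
       [ 0.00000000e+00,  0.00000000e+00,  0.00000000e+00,
         1.00000000e+00]])}
```

View pics/scene0.png

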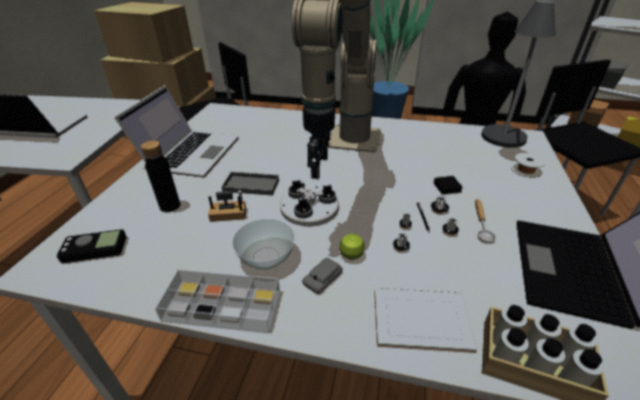

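View pics/side0.png

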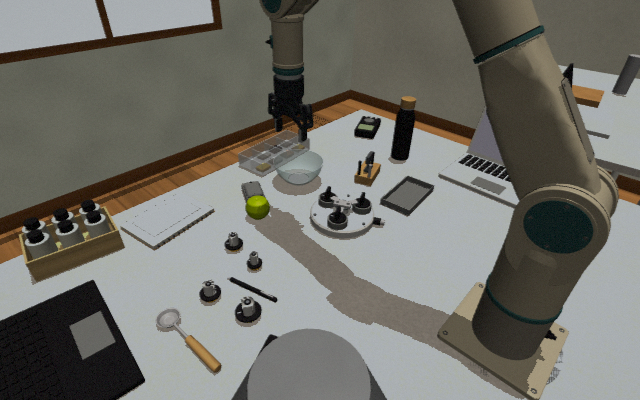

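```bash
python3 - <<'E'
from h import *
pts={'head':(310,203,26,343,213),'rack':(226,208,30,367,176),'tray':(250,183,10,408,195),'pA':(440,206,16,248,312),'pB':(405,222,16,254,262),'pC':(451,228,16,210,292),'pD':(402,244,16,233,243),'bowl':(264,250,40,299,165),'apple':(351,245,36,258,208),'flask':(168,205,0,401,157),'mouse':(323,275,10,252,192),'pen':(424,216,5,252,289)}
for k,(u,v,z,a,b) in pts.items(): print(k,np.round(ray('scene0',u,v,z)),np.round(ray('side0',a,b,z)))
E
```

```text
head [518. -63.  26.] [501. -65.  26.]
rack [ 604. -313.   30.] [ 573. -276.   30.]
tray [ 429. -305.   10.] [ 425. -303.   10.]
pA [434. 343.  16.] [428. 343.  16.]
pB [538. 237.  16.] [538. 237.  16.]
pC [537. 371.  16.] [535. 368.  16.]
pD [637. 233.  16.] [634. 230.  16.]
bowl [ 765. -128.   40.] [ 776. -155.   40.]
apple [692.  96.  36.] [687. 100.  36.]
flask [ 595. -531.    0.] [ 592. -523.    0.]
mouse [791.  40.  10.] [797.  37.  10.]
pen [482. 295.   5.] [481. 290.   5.]
```

View pics/wrist0.png

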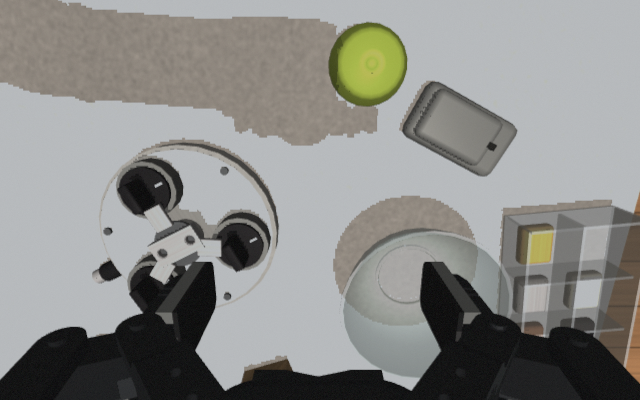

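move_arm(series=[[[-0.03, -0.05, 0], 0], [[-0.06, -0.1, 0], 0], [[-0.09, -0.145, 0], 0], [[-0.09, -0.145, 0], 0], [[-0.09, -0.145, 0], 0]])

```text
clock: 0.78
eef_pos: [505.4, -89.6, 231.1]
tool_rot: [3.142, -0.0, 1.571]
force: [-0.9, -0.4, 0.2]
width: 85.1
```

```bash
python3 - <<'E'
from h import *
im=snap('wrist','w1'); print(read_state()['eef_pos'],read_state()['tool_rot'])
cv2.imwrite('pics/w1c.png',cv2.resize(im[40:340,120:520],(800,600),interpolation=cv2.INTER_CUBIC))
E
```

```text
[505.80707978 -89.11481675 230.94568777] [-3.14150100e+00 -4.85997856e-04  1.57203917e+00]
```

View pics/w1c.png

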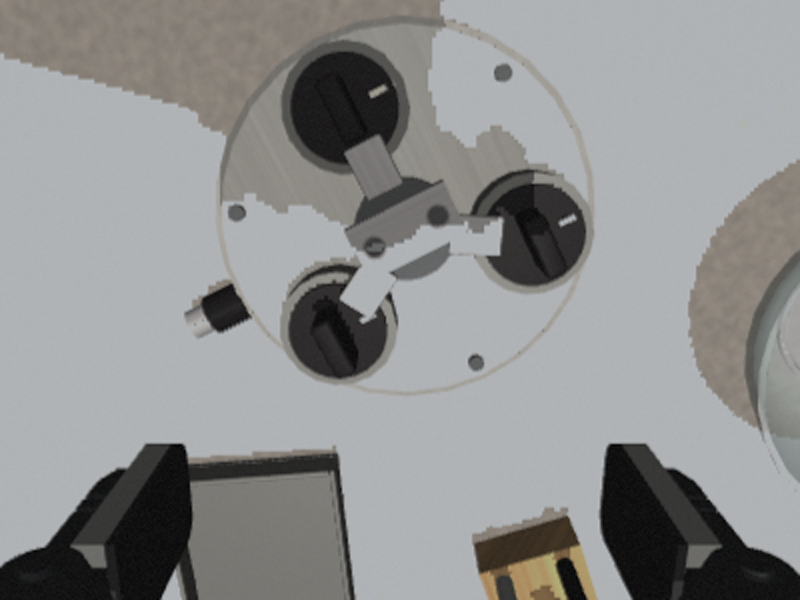

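```bash
python3 - <<'E'
from h import *
c=lambda u,v,z:ray('w1',120+u/2,40+v/2,z)
a,b=c(437,215,57),c(374,246,57);print('holes',a,b,(a+b)/2,np.linalg.norm(a-b),np.degrees(np.arctan2(*(a-b)[1::-1])))
L=[c(*p,49) for p in [(345,104),(537,231),(338,330)]]
M=[c(*p,49) for p in [(377,90),(568,220),(368,318)]]
for l,m in zip(L,M): print(l,np.degrees(np.arctan2(*(m-l)[1::-1])),np.linalg.norm(m-l))
print('mean',np.mean(L,0),[np.linalg.norm(l-np.mean(L,0)) for l in L],[np.degrees(np.arctan2(*(l-np.mean(L,0))[1::-1])) for l in L])
g=c(193,320,13);print('gland',g)
for p in [(475,540),(570,517)]: print('rack corner',c(*p,30))
for p in [(475,540),(570,517)]: print('rack corner z0',c(*p,0))
for p in [(338,455),(352,600),(188,600)]: print('tray',c(*p,22))
for p in [(503,72),(236,212),(475,362)]: print('screw',c(*p,26))
E
```

```text
holes [524.79493042 -62.36550022  57.        ] [496.2206475  -76.53882253  57.        ] [510.50778896 -69.45216138  57.        ] 31.896280501203872 26.382180678456805
[483.72586492 -14.44557403  49.        ] 22.507249704831235 15.373644045729613
[572.00923662 -71.03538312  49.        ] 20.03186165966434 14.987522651862665
[ 478.10381778 -119.46619842   49.        ] 22.568601323048718 15.870435861360855
mean [511.27963977 -68.31571852  49.        ] [np.float64(60.50787532233257), np.float64(60.79046396009423), np.float64(60.96725972624157)] [np.float64(117.0890661820623), np.float64(-2.564174064155206), np.float64(-122.96714292215789)]
gland [ 397.24486387 -125.37547817   13.        ]
rack corner [ 551.11698535 -250.61186786   30.        ]
rack corner [ 603.87940836 -235.72912421   30.        ]
rack corner z0 [ 555.06391582 -271.15030504    0.        ]
rack corner z0 [ 612.42000041 -254.97182318    0.        ]
tray [ 474.0499543  -201.28198409   22.        ]
tray [ 480.09510442 -297.48570098   22.        ]
tray [ 382.19773193 -297.42259826   22.        ]
screw [ 5.56372380e+02 -1.32473761e-01  2.60000000e+01]
screw [427.14564681 -65.50683551  26.        ]
screw [ 548.05036742 -144.63919454   26.        ]
```

move_arm(series=[[[-0.055, 0.025, 0], 0], [[-0.11, 0.05, 0], 0], [[-0.165, 0.075, 0], 0], [[-0.22, 0.085, 0], 0], [[-0.225, 0.085, 0], 0]])

```text
clock: 1.45
eef_pos: [591.4, -319.2, 229.6]
tool_rot: [-3.141, 0.003, 1.567]
force: [-0.1, 1.0, 0.5]
width: 85.6
```

move_arm(series=[[[0, 0, 0], 0], [[0, 0, 0], 0]])

```text
clock: 1.7
eef_pos: [592.1, -317.3, 229.2]
tool_rot: [-3.141, 0.002, 1.569]
force: [0.5, -0.4, 0.5]
width: 85.3
```

```bash
python3 - <<'E'
from h import *
im=snap('wrist','w2'); print(read_state()['eef_pos'],read_state()['tool_rot'])
cv2.imwrite('pics/w2c.png',cv2.resize(im[20:320,120:520],(800,600),interpolation=cv2.INTER_CUBIC))
E
```

```text
[ 592.10672242 -317.12113501  229.50092333] [-3.14117157e+00  1.62597992e-03  1.56972477e+00]
```

View pics/w2c.png

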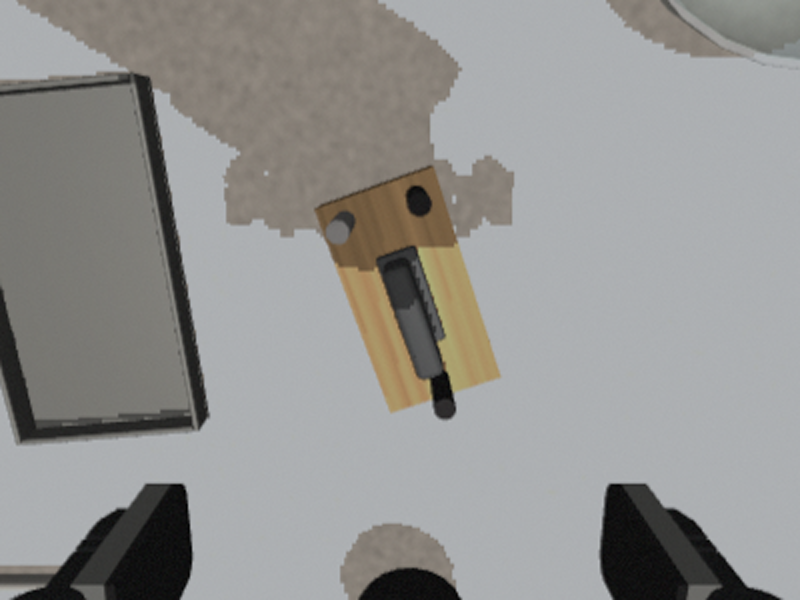

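```bash
python3 - <<'E'
from h import *
c=lambda u,v,z:ray('w2',120+u/2,20+v/2,z)
C=np.array([c(*p,30) for p in [(316,206),(433,167),(501,377),(391,412)]]);print(C,C.mean(0),np.linalg.norm(C-np.roll(C,1,0),axis=1))
d=C[0]+C[1]-C[2]-C[3];print('rack y',np.degrees(np.arctan2(d[1],d[0])))
h=[c(398,263,89),c(429,374,89)];d=h[0]-h[1];print(h,np.mean(h,0),np.linalg.norm(d),np.degrees(np.arctan2(d[1],d[0])))
T=np.array([c(*p,22) for p in [(137,76),(205,422),(20,440)]]);print('tray',T,(T[0]+T[2])/2)
E
```

```text
[[ 554.74922912 -270.79043558   30.        ]
 [ 610.34456618 -252.91829061   30.        ]
 [ 646.73892429 -356.99861432   30.        ]
 [ 590.19389992 -376.15614889   30.        ]] [ 600.50665488 -314.21587235   30.        ] [111.16770318  58.39738922 110.25997953  59.70218515]
rack y 108.9317328346479
[array([ 593.67358   , -288.51362166,   89.        ]), array([ 606.81015229, -335.82502809,   89.        ])] [ 600.24186614 -312.16932488   89.        ] 49.10131067518949 105.51794404833826
tray [[ 472.91455416 -212.23961735   22.        ]
 [ 490.39461871 -384.87271741   22.        ]
 [ 389.53868244 -395.18310805   22.        ]] [ 431.2266183 -303.7113627   22.       ]
```

move_arm(series=[[[0.0045, 0.008, 0.02], -0.15], [[0.0045, 0.008, 0.05], -0.288], [[0.0045, 0.008, 0.1], -0.288], [[0.0045, 0.008, 0.12], -0.288], [[0.0045, 0.008, 0.12], -0.288]])

```text
clock: 2.38
eef_pos: [599.6, -311.7, 108.6]
tool_rot: [-3.139, -0.0, 1.859]
force: [0.2, 0.1, -0.4]
width: 85.7
```

```bash
python3 - <<'E'
from h import *
im=snap('wrist','w3'); print(read_state()['eef_pos'],read_state()['tool_rot'])
cv2.imwrite('pics/w3c.png',im)
E
```

```text
[ 600.74658179 -312.49044199  110.21325405] [-3.14133551e+00  1.86401494e-03  1.85839329e+00]
```

View pics/w3c.png

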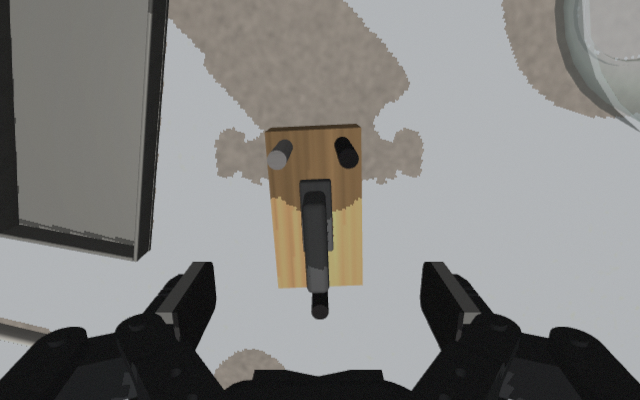

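```bash
python3 - <<'E'
from h import *
a,b=ray('w3',316,192,89),ray('w3',317.5,292,89);d=a-b
print(a,b,(a+b)/2,np.linalg.norm(d),np.degrees(np.arctan2(d[1],d[0])))
for z in(61,89):
  for p in [(600.5,-312.5)]:
    for s in(-25,25): print(z,s,proj('w3',[p[0]+s*np.cos(1.858),p[1]+s*np.sin(1.858),z]))
C=np.array([ray('w3',*p,30) for p in [(266,128),(361,125),(362,286),(279,287)]]);print(C.mean(0),np.linalg.norm(C-np.roll(C,1,0),axis=1))
E
```

```text
[ 591.08868238 -284.08937678   89.        ] [ 607.30401631 -336.38052914   89.        ] [ 599.19634935 -310.23495296   89.        ] 54.74761793291819 107.22851092431762
61 -25 [318.03084821 267.05453997]
61 25 [318.09684045 186.91146685]
89 -25 [317.9538794  292.28475937]
89 25 [318.02360931 201.74433   ]
[ 600.08301068 -313.28415664   30.        ] [111.91100377  58.98646552 112.86998048  59.27405078]
```

move_arm(series=[[[0, 0, 0.03], 0], [[0, 0, 0.048], 0], [[0, 0, 0.048], 0], [[0, 0, 0.048], 0]])

```text
clock: 2.92
eef_pos: [601.6, -313.0, 63.4]
tool_rot: [3.14, 0.003, 1.858]
force: [-0.7, -0.0, -0.3]
width: 85.3
```

move_arm(series=[[[0, 0, 0], 0], [[0, 0, 0], 0], [[0, 0, 0], 0], [[0, 0, 0], 0], [[0, 0, 0], 0]], claw=0)

```text
clock: 3.55
eef_pos: [601.2, -313.1, 63.4]
tool_rot: [3.141, 0.003, 1.858]
force: [-0.6, 0.2, 1.5]
width: 10.8
```

move_arm(series=[[[0, 0, 0], 0], [[0, 0, 0], 0], [[0, 0, 0], 0], [[0, 0, 0], 0]])

```text
clock: 4.05
eef_pos: [601.1, -313.1, 63.4]
tool_rot: [3.141, 0.003, 1.858]
force: [-1.7, 0.3, -0.0]
width: 11.1
```

move_arm(series=[[[0, 0, -0.04], 0], [[0, 0, -0.08], 0], [[0.03, 0, -0.08], 0.15], [[0.08, -0.005, -0.08], 0.33], [[0.13, -0.01, -0.08], 0.51]])

```text
clock: 4.68
eef_pos: [554.0, -189.6, 142.7]
tool_rot: [3.14, 0.002, 1.342]
force: [0.5, 1.3, -1.4]
width: 11.2
```

```bash
cat >> h.py <<'E'
def go(x,y,z,yawdeg=None):
    s=read_state();M=R.from_euler('xyz',s['tool_rot']).as_matrix();d=M.T@(np.array([x,y,z])-s['eef_pos'])
    yaw=np.degrees(s['tool_rot'][2]);t=0 if yawdeg is None else -np.radians((yawdeg-yaw+180)%360-180)
    print('at',np.round(s['eef_pos'],1),'yaw %.1f'%yaw,'w %.1f'%s['width'],'F',np.round(s['force'],1),'T',np.round(s['torque'],2),'q7 %.2f'%s['qpos'][6],'t',s['clock'],'-> move',np.round(d/1000,4),'turn %.3f'%t)
E
python3 -c "
from h import *
go(511.4,-69.8,143,26.4)"
```

```text
at [ 554.  -189.6  142.7] yaw 76.9 w 11.2 F [ 0.5  1.3 -1.4] T [ 0.1  -0.01 -0.02] q7 0.15 t 4.675 -> move [ 0.107  -0.0687 -0.0006] turn 0.881
```

move_arm(series=[[[0.025, -0.017, 0], 0.18], [[0.05, -0.034, 0], 0.36], [[0.075, -0.05, 0], 0.54], [[0.09, -0.06, 0], 0.72], [[0.107, -0.0687, 0], 0.881]])

```text
clock: 5.3
eef_pos: [511.2, -68.9, 142.3]
tool_rot: [3.139, -0.001, 0.456]
force: [-0.8, 0.7, -1.5]
width: 10.8
```

move_arm(series=[[[-0.045, 0, 0], 0], [[-0.045, 0, 0], 0], [[-0.045, 0, 0], 0]])

```text
clock: 5.68
eef_pos: [471.5, -88.6, 142.5]
tool_rot: [3.139, -0.002, 0.456]
force: [0.1, 0.2, -1.0]
width: 10.8
```

```bash
python3 - <<'E'
from h import *
im=snap('wrist','w4'); go(511.4,-69.8,143,26.4)
cv2.imwrite('pics/w4c.png',cv2.resize(im[60:360,120:520],(800,600),interpolation=cv2.INTER_CUBIC))
E
```

```text
at [471.9 -88.5 142.4] yaw 26.1 w 11.0 F [-0.3  0.5 -1.6] T [-0.04 -0.    0.03] q7 -0.61 t 5.725 -> move [ 0.0437  0.0006 -0.0005] turn -0.005
```

View pics/w4c.png

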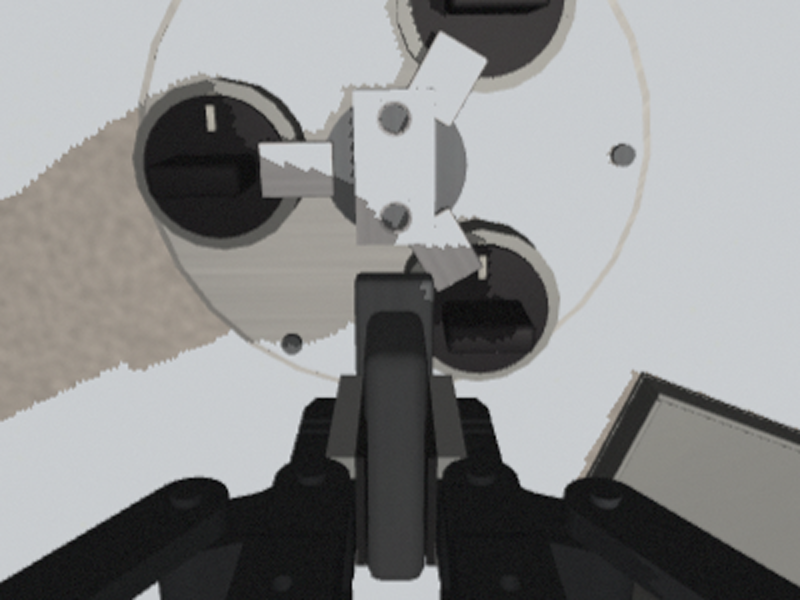

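```bash
python3 - <<'E'
from h import *
a,b=ray('w4',317,119,57),ray('w4',318,167.5,57);d=a-b;m=(a+b)/2
print(a,b,m,np.linalg.norm(d),np.degrees(np.arctan2(d[1],d[0])))
t=np.radians(26.1);e=np.array([471.9,-88.5]);ax=np.array([np.cos(t),np.sin(t)])
for s,z in [(24,109),(24,115),(24,119),(25,140),(25,168),(-25,168)]:
  print(s,z,proj('w4',[*(e+s*ax),z])*2-[240,120])
go(*m[:2],143,26.1)
C=[ray('w4',120+u/2,60+v/2,49) for u,v in [(210,168),(480,308)]];print(C)
E
```

```text
[524.64969596 -62.53400243  57.        ] [496.77086849 -76.90474735  57.        ] [510.71028223 -69.71937489  57.        ] 31.364746623613613 27.26982156881117
24 109 [395.06205669 268.0214408 ]
24 115 [395.16103988 274.50449214]
24 119 [395.23064709 279.06351966]
25 140 [395.65266324 302.38915359]
25 168 [396.42389901 351.99442475]
-25 168 [396.34690014 581.88087085]
at [471.9 -88.5 142.4] yaw 26.1 w 11.0 F [-0.3  0.5 -1.6] T [-0.04 -0.    0.03] q7 -0.61 t 5.725 -> move [ 0.0431  0.0003 -0.0005] turn 0.001
[array([482.31434108, -14.53661587,  49.        ]), array([ 478.191591  , -119.42491552,   49.        ])]
```

move_arm(series=[[[0.025, 0.0003, 0], 0], [[0.0427, 0.0003, 0.01], -0.01], [[0.0427, 0.0003, 0.03], -0.01], [[0.0427, 0.0003, 0.041], -0.01], [[0.0427, 0.0003, 0.041], -0.01]])

```text
clock: 6.35
eef_pos: [509.7, -70.0, 100.5]
tool_rot: [3.14, 0.0, 0.466]
force: [0.7, -0.9, -1.1]
width: 10.8
```

move_arm(series=[[[0, 0, 0], 0]])

```text
clock: 6.48
eef_pos: [510.0, -70.2, 100.7]
tool_rot: [3.139, -0.0, 0.466]
force: [-0.1, 0.5, -2.0]
width: 10.5
```

```bash
python3 -c "
from h import *
go(510.7,-69.7,91,26.7)"
```

```text
at [510.  -70.2 100.7] yaw 26.7 w 10.5 F [-0.1  0.5 -2. ] T [-0.05  0.02 -0.01] q7 -0.62 t 6.475 -> move [ 0.0009 -0.0002  0.0097] turn -0.000
```

move_arm(series=[[[0.0005, -0.0002, 0.002], 0], [[0.0005, -0.0002, 0.004], 0], [[0.0005, -0.0002, 0.004], 0]])

```text
clock: 6.85
eef_pos: [510.3, -69.8, 96.8]
tool_rot: [3.139, -0.0, 0.466]
force: [0.5, 0.0, -1.9]
width: 10.7
```

move_arm(series=[[[0, 0, 0.002], 0], [[0, 0, 0.004], 0], [[0, 0, 0.004], 0]])

```text
clock: 7.22
eef_pos: [510.2, -69.8, 92.6]
tool_rot: [3.14, -0.0, 0.466]
force: [0.3, -0.4, -1.7]
width: 10.5
```

move_arm(series=[[[0, 0, 0.002], 0], [[0, 0, 0.002], 0]])

```text
clock: 7.48
eef_pos: [510.2, -69.8, 90.4]
tool_rot: [3.14, 0.0, 0.466]
force: [0.4, 0.3, -2.0]
width: 10.5
```

move_arm(series=[[[0, 0, 0], -0.16], [[0, 0, 0], -0.32], [[0, 0, 0], -0.48], [[0, 0, 0], -0.64], [[0, 0, 0], -0.8]])

```text
clock: 8.1
eef_pos: [510.4, -69.7, 90.3]
tool_rot: [3.14, 0.001, 1.27]
force: [0.2, 0.7, -3.8]
width: 11.0
```

```bash
python3 -c "
from h import *
go(510.7,-69.7,90.6,76)"
```

```text
at [510.4 -69.7  90.3] yaw 72.8 w 11.0 F [ 0.2  0.7 -3.8] T [ 0.17 -0.1  -0.19] q7 -0.08 t 8.1 -> move [ 0.0001  0.0003 -0.0003] turn -0.056
```

move_arm(series=[[[0, 0, 0], -0.08], [[0, 0, 0], -0.16], [[0, 0, 0], -0.2], [[0, 0, 0], -0.2]])

```text
clock: 8.6
eef_pos: [510.4, -69.6, 90.3]
tool_rot: [3.14, 0.001, 1.47]
force: [0.9, -0.3, -2.7]
width: 10.8
```

```bash
python3 -c "
from h import *
go(510.7,-69.7,90.6,76)"
```

```text
at [510.4 -69.6  90.3] yaw 84.2 w 10.8 F [ 0.9 -0.3 -2.7] T [ 0.2  -0.06 -0.02] q7 0.05 t 8.6 -> move [-0.      0.0003 -0.0003] turn 0.143
```

move_arm(series=[[[0, 0, -0.01], 0.02], [[0, 0, -0.03], 0.02], [[0, 0, -0.055], 0.02], [[0, 0, -0.055], 0.02]])

```text
clock: 9.1
eef_pos: [511.7, -69.9, 147.3]
tool_rot: [3.136, 0.001, 1.449]
force: [0.6, -0.3, -1.5]
width: 11.1
```

```bash
python3 -c "
from h import *
snap('wrist','w5')
go(601,-313.3,144,107.5)"
```

```text
at [510.8 -69.7 146.2] yaw 83.0 w 11.0 F [ 0.2  0.8 -2. ] T [-0.    0.03 -0.04] q7 0.03 t 9.15 -> move [-0.2308  0.1192  0.0029] turn -0.427
```

move_arm(series=[[[-0.05, 0.026, 0], -0.1], [[-0.1, 0.052, 0], -0.25], [[-0.15, 0.078, 0], -0.4], [[-0.2, 0.104, 0.002], -0.427], [[-0.231, 0.119, 0.003], -0.427]])

```text
clock: 9.78
eef_pos: [599.9, -317.1, 142.2]
tool_rot: [3.141, 0.003, 1.873]
force: [0.5, -0.3, -1.5]
width: 10.5
```

move_arm(series=[[[0, 0, 0], 0], [[0, 0, 0], 0]])

```text
clock: 10.02
eef_pos: [598.7, -316.0, 140.6]
tool_rot: [-3.14, -0.0, 1.872]
force: [-0.7, 1.2, -1.6]
width: 11.5
```

```bash
python3 -c "
from h import *
go(601,-313.3,73,107.5)"
```

```text
at [ 598.7 -316.   140.6] yaw 107.3 w 11.5 F [-0.7  1.2 -1.6] T [ 0.02 -0.01 -0.02] q7 0.69 t 10.025 -> move [0.0019 0.0031 0.0676] turn -0.004
```

move_arm(series=[[[0.0019, 0.0031, 0.02], 0], [[0.0019, 0.0031, 0.045], 0], [[0.0019, 0.0031, 0.062], 0], [[0.0019, 0.0031, 0.062], 0], [[0.0019, 0.0031, 0.062], 0]])

```text
clock: 10.65
eef_pos: [601.5, -313.1, 79.0]
tool_rot: [-3.141, 0.0, 1.873]
force: [0.4, 0.2, -2.4]
width: 10.7
```

```bash
python3 -c "
from h import *
go(601,-313.3,64,107.5)"
```

```text
at [ 601.5 -313.1   79. ] yaw 107.3 w 10.7 F [ 0.4  0.2 -2.4] T [0.02 0.03 0.06] q7 0.68 t 10.65 -> move [ 0.     -0.0005  0.015 ] turn -0.004
```

move_arm(series=[[[0, -0.0004, 0.005], 0], [[0, -0.0004, 0.008], 0], [[0, -0.0004, 0.011], 0], [[0, -0.0004, 0.011], 0]])

```text
clock: 11.15
eef_pos: [600.9, -313.2, 67.8]
tool_rot: [-3.14, -0.0, 1.873]
force: [0.5, -0.4, -2.4]
width: 10.6
```

move_arm(series=[[[0, 0, 0.002], 0], [[0, 0, 0.004], 0], [[0, 0, 0.004], 0]])

```text
clock: 11.52
eef_pos: [600.9, -313.2, 63.6]
tool_rot: [-3.14, -0.0, 1.873]
force: [-0.1, -0.1, -2.1]
width: 10.7
```

move_arm(series=[[[0, 0, 0], 0], [[0, 0, 0], 0], [[0, 0, 0], 0], [[0, 0, 0], 0]], claw=1)

```text
clock: 12.02
eef_pos: [600.9, -313.2, 63.7]
tool_rot: [-3.14, -0.0, 1.873]
force: [-0.2, 0.1, 0.3]
width: 82.1
```

move_arm(series=[[[0, 0, -0.03], 0], [[0, 0, -0.07], 0], [[0, 0, -0.12], 0], [[0.05, 0, -0.13], 0], [[0.1, 0, -0.13], 0]])

```text
clock: 12.65
eef_pos: [571.9, -217.2, 195.3]
tool_rot: [3.14, 0.002, 1.871]
force: [0.7, 1.1, -0.2]
width: 85.4
```

```bash
python3 -c "
from h import *
go(520,-105,190,117)"
```

```text
at [ 571.9 -217.2  195.3] yaw 107.2 w 85.4 F [ 0.7  1.1 -0.2] T [ 0.03 -0.02  0.02] q7 0.57 t 12.65 -> move [ 0.1226 -0.0164  0.0051] turn -0.171
```

move_arm(series=[[[0.05, -0.008, 0], -0.1], [[0.1, -0.016, 0.005], -0.171], [[0.123, -0.016, 0.005], -0.171], [[0.123, -0.016, 0.005], -0.171], [[0.123, -0.016, 0.005], -0.171]])

```text
clock: 13.28
eef_pos: [520.9, -105.8, 190.3]
tool_rot: [3.14, 0.003, 2.041]
force: [0.4, -0.4, 0.3]
width: 85.3
```

```bash
python3 - <<'E'
from h import *
im=snap('wrist','w6'); go(510.5,-69.7,190,117)
cv2.imwrite('pics/w6c.png',cv2.resize(im[0:300,110:510],(800,600),interpolation=cv2.INTER_CUBIC))
E
```

```text
at [ 520.8 -106.1  190.2] yaw 116.9 w 85.4 F [ 0.  -0.8  0.2] T [-0.01  0.03  0.03] q7 0.53 t 13.325 -> move [0.0371 0.0073 0.0001] turn -0.002
```

View pics/w6c.png

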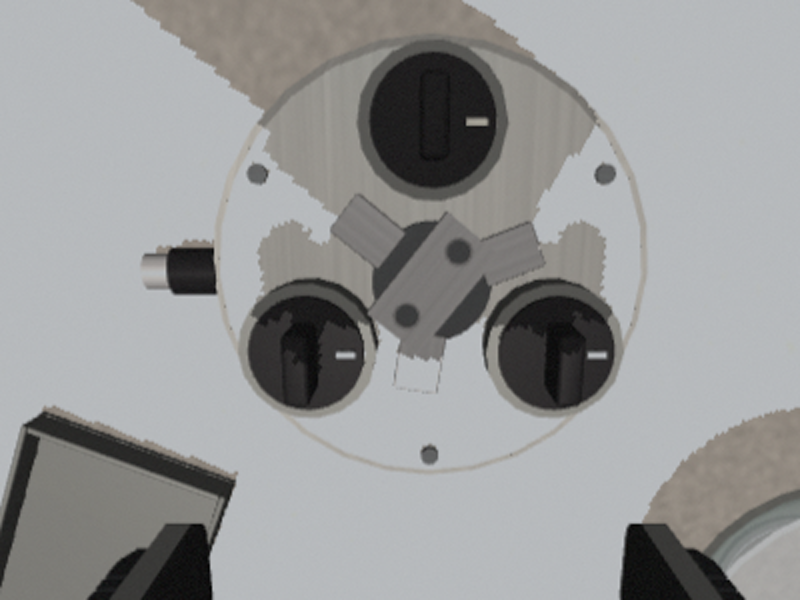

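```bash
python3 - <<'E'
from h import *
c=lambda u,v,z:ray('w6',110+u/2,v/2,z)
a,b=c(459,252,57),c(406,316,57);m=(a+b)/2;print('ret',m,np.linalg.norm(a-b),np.degrees(np.arctan2(*(a-b)[1::-1]))%180)
t=np.radians(26.9)
for n,p,an in [('A',(433.5,119),90),('B',(306,352),210),('C',(555,352),330)]:
  q=c(*p,49); print(n,q, m[:2]+60*np.array([np.cos(t+np.radians(an)),np.sin(t+np.radians(an))]),m[:2]-q[:2])
for p in [(476,122),(336,355),(587,355)]:
  pass
q=[c(u,v,49) for u,v in [(466,122),(487,122),(336,355),(355,355),(587,355),(606,355)]]
for i in(0,2,4):d=q[i+1]-q[i];print(np.degrees(np.arctan2(d[1],d[0])))
g1,g2=c(143,271,13),c(215,271,13);print(np.degrees(np.arctan2(*(m-g1)[1::-1])))
E
```

```text
ret [510.75062424 -69.75568932  57.        ] 32.34844789993067 77.42480272111062
A [483.38132365 -15.26412084  49.        ] [483.60454169 -16.24783755] [ 27.36930059 -54.49156848]
B [ 477.61206273 -119.12488315   49.        ] [ 477.98450658 -120.01881232] [33.13856151 49.36919383]
C [569.71315888 -72.39419498  49.        ] [570.66282446 -73.0004181 ] [-58.96253464   2.63850566]
26.933070029902346
26.902102219145526
26.902102219145352
26.949875499181477
```

```bash
python3 -c "
from h import *
go(570.3,-72.8,55,116.9)"
```

```text
at [ 520.8 -106.1  190.2] yaw 116.9 w 85.4 F [ 0.  -0.8  0.2] T [-0.01  0.03  0.03] q7 0.53 t 13.325 -> move [0.0077 0.059  0.1353] turn -0.000
```

move_arm(series=[[[0.004, 0.03, 0], 0], [[0.0077, 0.059, 0.03], 0], [[0.0077, 0.059, 0.08], 0], [[0.0077, 0.059, 0.125], 0], [[0.0077, 0.059, 0.125], 0]])

```text
clock: 13.95
eef_pos: [567.7, -74.0, 62.1]
tool_rot: [-3.137, 0.0, 2.039]
force: [-0.3, -1.2, -0.1]
width: 85.5
```

```bash
python3 -c "
from h import *
go(570.3,-72.8,55,116.9)"
```

```text
at [567.7 -74.   62.1] yaw 116.8 w 85.5 F [-0.3 -1.2 -0.1] T [-0.02  0.05  0.02] q7 0.43 t 13.95 -> move [-0.0001  0.0029  0.0071] turn -0.002
```

move_arm(series=[[[0, 0.0029, 0.006], 0], [[0, 0.0029, 0.006], 0], [[0, 0.0029, 0.006], 0]])

```text
clock: 14.32
eef_pos: [571.3, -73.0, 57.4]
tool_rot: [-3.139, 0.001, 2.038]
force: [-1.2, -0.1, 0.3]
width: 85.2
```

move_arm(series=[[[0, 0, 0], 0], [[0, 0, 0], 0], [[0, 0, 0], 0], [[0, 0, 0], 0], [[0, 0, 0], 0]], claw=0)

```text
clock: 14.95
eef_pos: [570.9, -73.2, 57.5]
tool_rot: [-3.138, 0.001, 2.038]
force: [-0.7, -0.9, 2.7]
width: 8.8
```

move_arm(series=[[[0, 0, 0], 0], [[0, 0, 0], 0], [[0, 0, 0], 0]])

```text
clock: 15.32
eef_pos: [570.9, -73.2, 57.6]
tool_rot: [-3.138, 0.001, 2.038]
force: [-1.1, 0.7, 2.3]
width: 8.7
```

```bash
python3 -c "
from h import *
go(570.3,-72.8,55,116.9)"
```

```text
at [570.9 -73.2  57.6] yaw 116.8 w 8.7 F [-1.1  0.7  2.3] T [-0.04  0.19 -0.01] q7 0.43 t 15.325 -> move [ 0.0006 -0.0004  0.0026] turn -0.002
```

move_arm(series=[[[0, 0, -0.01], 0], [[0, 0, -0.03], 0], [[0, 0, -0.065], 0], [[0, 0, -0.065], 0]])

```text
clock: 15.82
eef_pos: [573.5, -73.0, 125.5]
tool_rot: [3.14, 0.004, 2.038]
force: [-0.1, 0.2, -0.8]
width: 8.5
```

```bash
python3 -c "
from h import *
go(427,-264,100,116.9)"
```

```text
at [573.5 -73.  125.5] yaw 116.8 w 8.5 F [-0.1  0.2 -0.8] T [-0.01  0.01  0.01] q7 0.44 t 15.825 -> move [-0.1044 -0.2168  0.0256] turn -0.002
```

move_arm(series=[[[-0.025, -0.053, 0], 0], [[-0.05, -0.106, 0], 0], [[-0.078, -0.16, 0.01], 0], [[-0.104, -0.215, 0.02], 0], [[-0.104, -0.217, 0.04], 0]])

```text
clock: 16.45
eef_pos: [422.4, -269.2, 85.2]
tool_rot: [-3.14, 0.006, 2.028]
force: [0.5, 1.0, -0.5]
width: 8.6
```

```bash
python3 -c "
from h import *
go(427,-264,30,116.9)"
```

```text
at [ 422.4 -269.2   85.2] yaw 116.2 w 8.6 F [ 0.5  1.  -0.5] T [ 0.09 -0.03 -0.02] q7 0.79 t 16.45 -> move [0.003  0.0066 0.0552] turn -0.012
```

move_arm(series=[[[0.003, 0.0066, 0.03], 0], [[0.003, 0.0066, 0.054], 0], [[0.003, 0.0066, 0.0545], 0], [[0.003, 0.0066, 0.0545], 0]])

```text
clock: 16.95
eef_pos: [427.0, -263.8, 30.9]
tool_rot: [-3.14, 0.005, 2.028]
force: [0.1, -0.1, -0.4]
width: 8.4
```

move_arm(series=[[[0, 0, 0], 0], [[0, 0, 0], 0], [[0, 0, 0], 0]], claw=0.5)

```text
clock: 17.32
eef_pos: [427.2, -263.9, 31.4]
tool_rot: [-3.141, 0.006, 2.028]
force: [-0.3, -0.1, -0.3]
width: 42.8
```

move_arm(series=[[[0, 0, -0.03], 0], [[0, 0, -0.08], 0], [[0, 0, -0.13], 0], [[0, 0, -0.15], 0]], claw=1)

```text
clock: 17.82
eef_pos: [428.1, -263.7, 184.5]
tool_rot: [3.14, 0.01, 2.028]
force: [-0.2, -0.5, -0.5]
width: 85.2
```

```bash
python3 -c "
from h import *
go(483.7,-16.3,130,116.9)"
```

```text
at [ 428.1 -263.7  184.5] yaw 116.2 w 85.2 F [-0.2 -0.5 -0.5] T [-0.   -0.01 -0.02] q7 0.82 t 17.825 -> move [0.198  0.159  0.0527] turn -0.012
```

move_arm(series=[[[0.045, 0.035, 0], 0], [[0.09, 0.07, 0], 0], [[0.135, 0.105, 0.01], 0], [[0.175, 0.14, 0.03], -0.012], [[0.198, 0.159, 0.05], -0.012]])

```text
clock: 18.45
eef_pos: [484.5, -13.0, 132.7]
tool_rot: [3.138, 0.01, 2.044]
force: [-0.1, -1.7, 0.3]
width: 85.7
```

move_arm(series=[[[0, 0, 0], 0], [[0, 0, 0], 0]])

```text
clock: 18.7
eef_pos: [484.3, -13.8, 133.0]
tool_rot: [3.138, 0.011, 2.043]
force: [-0.3, -0.7, -0.7]
width: 85.5
```

```bash
python3 -c "
from h import *
go(483.7,-16.3,57.5,116.9)"
```

```text
at [484.3 -13.8 133. ] yaw 117.1 w 85.5 F [-0.3 -0.7 -0.7] T [ 0.01  0.01 -0.03] q7 0.28 t 18.7 -> move [-0.0011 -0.0019  0.0755] turn 0.003
```

move_arm(series=[[[-0.0011, -0.0019, 0.03], 0], [[-0.0011, -0.0019, 0.06], 0], [[-0.0011, -0.0019, 0.0755], 0], [[-0.0011, -0.0019, 0.0755], 0], [[-0.0011, -0.0019, 0.0755], 0]])

```text
clock: 19.32
eef_pos: [484.4, -16.7, 58.4]
tool_rot: [3.137, 0.011, 2.042]
force: [0.5, 0.8, 0.6]
width: 85.5
```

```bash
python3 -c "
from h import *
go(483.7,-16.3,57.5,116.9)"
```

```text
at [484.4 -16.7  58.4] yaw 117.0 w 85.5 F [0.5 0.8 0.6] T [-0.01  0.01 -0.04] q7 0.25 t 19.325 -> move [ 0.0007 -0.0004  0.0009] turn 0.002
```

move_arm(series=[[[0, -0.0005, 0], 0], [[0, -0.0005, 0], 0], [[0, -0.0005, 0], 0], [[0, -0.0005, 0], 0], [[0, -0.0005, 0], 0]], claw=0)

```text
clock: 19.95
eef_pos: [484.0, -16.9, 58.6]
tool_rot: [3.137, 0.011, 2.043]
force: [-1.4, 0.1, 4.4]
width: 8.5
```

move_arm(series=[[[0, 0, 0], 0], [[0, 0, 0], 0], [[0, 0, 0], 0]])

```text
clock: 20.32
eef_pos: [484.0, -16.9, 58.6]
tool_rot: [3.137, 0.011, 2.043]
force: [-1.1, -0.2, 2.6]
width: 8.2
```

move_arm(series=[[[0, 0, -0.01], 0], [[0, 0, -0.03], 0], [[0, 0, -0.065], 0], [[0, 0, -0.065], 0]])

```text
clock: 20.82
eef_pos: [485.2, -16.3, 126.0]
tool_rot: [3.132, 0.014, 2.042]
force: [0.2, -0.4, -0.5]
width: 8.2
```

```bash
python3 -c "
from h import *
go(434,-342,120,116.9)"
```

```text
at [485.2 -16.3 126. ] yaw 117.0 w 8.2 F [ 0.2 -0.4 -0.5] T [-0.04 -0.01 -0.  ] q7 0.28 t 20.825 -> move [-0.2668 -0.1936  0.0078] turn 0.002
```

move_arm(series=[[[-0.048, -0.035, 0], 0], [[-0.096, -0.07, 0], 0], [[-0.145, -0.105, 0], 0], [[-0.19, -0.14, 0], 0], [[-0.24, -0.175, 0], 0]])

```text
clock: 21.45
eef_pos: [437.4, -310.8, 127.1]
tool_rot: [3.132, 0.012, 2.043]
force: [2.1, -0.6, -0.3]
width: 8.4
```

move_arm(series=[[[-0.027, -0.0186, 0.02], 0], [[-0.027, -0.0186, 0.04], 0], [[-0.027, -0.0186, 0.05], 0], [[-0.027, -0.0186, 0.05], 0]])

```text
clock: 21.95
eef_pos: [433.5, -342.5, 76.4]
tool_rot: [3.133, 0.01, 2.044]
force: [0.1, -0.8, 0.4]
width: 8.6
```

```bash
python3 -c "
from h import *
go(434,-342,31,116.9)"
```

```text
at [ 433.5 -342.5   76.4] yaw 117.1 w 8.6 F [ 0.1 -0.8  0.4] T [ 0.08  0.04 -0.01] q7 0.86 t 21.95 -> move [0.0006 0.0003 0.0454] turn 0.004
```

move_arm(series=[[[0, 0, 0.025], 0], [[0, 0, 0.044], 0], [[0, 0, 0.0445], 0], [[0, 0, 0.0445], 0]])

```text
clock: 22.45
eef_pos: [434.8, -342.7, 32.9]
tool_rot: [3.132, 0.011, 2.045]
force: [-0.1, -0.2, 1.3]
width: 8.8
```

move_arm(series=[[[0, 0, 0], 0], [[0, 0, 0], 0], [[0, 0, 0], 0]], claw=0.5)

```text
clock: 22.82
eef_pos: [435.0, -342.8, 33.3]
tool_rot: [3.132, 0.012, 2.045]
force: [0.2, 0.0, 0.4]
width: 42.5
```

move_arm(series=[[[0, 0, -0.03], 0], [[0, 0, -0.08], 0], [[0, 0, -0.13], 0], [[0, 0, -0.19], 0], [[0, 0, -0.21], 0]], claw=1)

```text
clock: 23.45
eef_pos: [433.5, -342.5, 247.3]
tool_rot: [3.129, 0.018, 2.045]
force: [-1.3, -0.3, -1.0]
width: 85.4
```

```bash
python3 -c "
from h import *
snap('wrist','w7')
go(530,255,250,90)"
```

```text
at [ 434.  -342.8  248.4] yaw 117.1 w 85.3 F [-0.6 -0.4  1.4] T [ 0.06 -0.04 -0.  ] q7 0.94 t 23.5 -> move [ 0.488   0.3583 -0.0065] turn 0.474
```

move_arm(series=[[[0.048, 0.035, 0], 0.1], [[0.096, 0.07, 0], 0.2], [[0.144, 0.105, 0], 0.3], [[0.192, 0.14, 0], 0.4], [[0.24, 0.175, 0], 0.474]])

```text
clock: 24.12
eef_pos: [479.9, -47.7, 245.5]
tool_rot: [3.122, 0.011, 1.568]
force: [0.5, 0.6, -0.3]
width: 85.7
```

```bash
python3 -c "
from h import *
go(530,255,250,90)"
```

```text
at [479.9 -47.7 245.5] yaw 89.8 w 85.7 F [ 0.5  0.6 -0.3] T [-0.05 -0.06 -0.06] q7 -0.09 t 24.125 -> move [ 0.3028  0.0493 -0.007 ] turn -0.003
```

move_arm(series=[[[0.06, 0.01, 0], 0], [[0.12, 0.02, 0], 0], [[0.18, 0.03, 0], 0], [[0.24, 0.04, 0], 0], [[0.3, 0.049, 0], 0]])

```text
clock: 24.75
eef_pos: [529.7, 253.7, 242.2]
tool_rot: [3.122, 0.012, 1.567]
force: [0.9, -0.6, -0.5]
width: 85.5
```

move_arm(series=[[[0, 0, 0], 0], [[0, 0, 0], 0]])

```text
clock: 25.0
eef_pos: [529.1, 252.9, 241.1]
tool_rot: [3.124, 0.014, 1.568]
force: [0.4, -0.9, 0.4]
width: 85.1
```

```bash
python3 - <<'E'
from h import *
im=snap('wrist','w8'); go(530,255,250,90)
E
```

```text
at [529.5 251.8 241.4] yaw 89.7 w 85.5 F [ 0.2 -0.9 -0.2] T [-0.    0.04  0.02] q7 -0.65 t 25.05 -> move [ 0.003   0.0007 -0.0086] turn -0.005
```

View pics/w8.png

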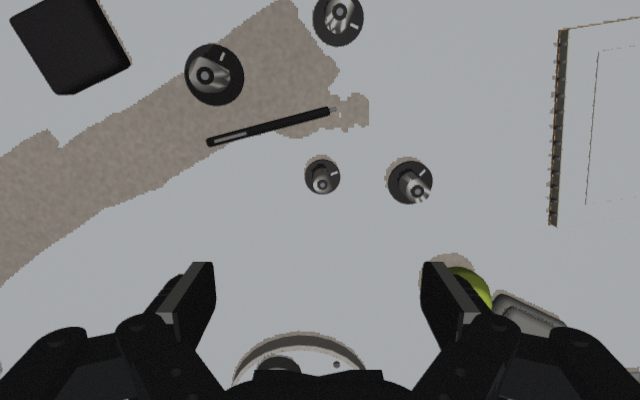

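```bash
python3 - <<'E'
from h import *
d,t=ray('w8',410.5,182,16),ray('w8',421.5,170.5,16);print(d,t,np.degrees(np.arctan2(*(t-d)[1::-1])))
d2,t2=ray('w8',338,20,16),ray('w8',354,26,16);print(d2,t2,np.degrees(np.arctan2(*(t2-d2)[1::-1])))
print('slim',ray('w8',322,176,16))
go(d[0],d[1]-25,150,90)
E
```

```text
[634.35336612 231.0164906   16.        ] [645.23464552 243.70841721  16.        ] 49.39223863407501
[553.22048934 389.59120341  16.        ] [568.48849837 384.45879717  16.        ] -18.580289861885408
slim [538.24538988 238.4300607   16.        ]
at [529.5 251.8 241.4] yaw 89.7 w 85.5 F [ 0.2 -0.9 -0.2] T [-0.    0.04  0.02] q7 -0.65 t 25.05 -> move [-0.044   0.1034  0.094 ] turn -0.005
```

```bash
python3 -c "
from h import *
go(653.2,214.6,160,139)"
```

```text
at [529.5 251.8 241.4] yaw 89.7 w 85.5 F [ 0.2 -0.9 -0.2] T [-0.    0.04  0.02] q7 -0.65 t 25.05 -> move [-0.0355  0.1224  0.0842] turn -0.860
```

move_arm(series=[[[-0.01, 0.04, 0], -0.17], [[-0.02, 0.08, 0.02], -0.35], [[-0.0355, 0.1224, 0.05], -0.53], [[-0.0355, 0.1224, 0.084], -0.7], [[-0.0355, 0.1224, 0.084], -0.86]])

```text
clock: 25.68
eef_pos: [651.7, 209.7, 156.2]
tool_rot: [-3.135, 0.021, 2.427]
force: [0.0, 0.8, 0.4]
width: 85.4
```

move_arm(series=[[[0, 0, 0], 0], [[0, 0, 0], 0]])

```text
clock: 25.92
eef_pos: [651.9, 207.6, 156.2]
tool_rot: [-3.134, 0.022, 2.423]
force: [0.5, -0.2, 0.2]
width: 85.8
```

```bash
python3 - <<'E'
from h import *
im=snap('wrist','w9'); go(634.4,231,150,139)
cv2.imwrite('pics/w9c.png',cv2.resize(im[50:250,185:451],(798,600),interpolation=cv2.INTER_CUBIC))
E
```

```text
at [652.  208.4 156.6] yaw 138.9 w 85.6 F [ 0.6  0.  -0. ] T [0.01 0.03 0.04] q7 0.19 t 25.975 -> move [0.0282 0.0055 0.006 ] turn -0.002
```

View pics/w9c.png

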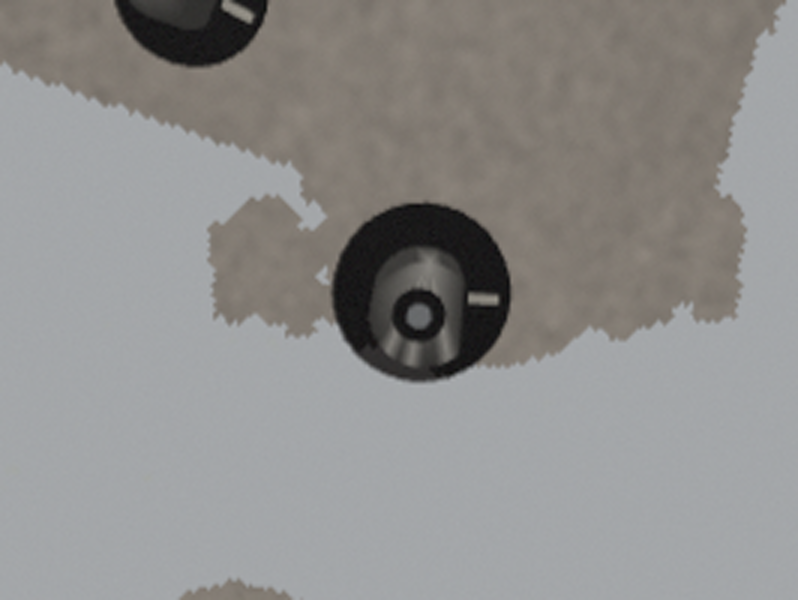

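```bash
cat >> h.py <<'E'
from scipy.optimize import least_squares
def fitdisc(fn,ext,z1,z0,r=24):
    "ext: full-image left,right,top,bottom of disc outline -> centre xy"
    a=np.linspace(0,2*np.pi,180)
    def e(p):
        q=np.array([proj(fn,[p[0]+r*np.cos(t),p[1]+r*np.sin(t),z]) for z in(z0,z1) for t in a])
        return np.array([q[:,0].min(),q[:,0].max(),q[:,1].min(),q[:,1].max()])-ext
    c=ray(fn,(ext[0]+ext[1])/2,(ext[2]+ext[3])/2,z1)[:2]
    s=least_squares(e,c,diff_step=1e-4);return s.x,s.fun
E
python3 - <<'E'
from h import *
k=lambda u,v:(185+u/3,50+v/3)
l,t=k(333,203);r,b=k(511,382)
p,f=fitdisc('w9',np.array([l,r,t,b]),16,12);print(p,f)
q=[ray('w9',*k(u,v),16) for u,v in [(469,298),(498,299.5)]]
d=q[1]-q[0];print('tick dir',np.degrees(np.arctan2(d[1],d[0])),[np.degrees(np.arctan2(*(x[:2]-p)[::-1])) for x in q])
h=ray('w9',*k(418,316),44);print('top hole centre',h)
go(*p,30,139)
# head discs w6
k=lambda u,v:(110+u/2,v/2)
for e in [(370,497,52,186),(249,363,290,408),(498,612,290,408)]: 
  pass
E
```

```text
[634.52073701 230.35140669] [-0.14718758  0.14666088 -0.07518191  0.09081074]
tick dir 45.89151516935297 [np.float64(45.929986835453086), np.float64(45.91531645876937)]
top hole centre [633.70468778 229.3089081   44.        ]
at [652.  208.4 156.6] yaw 138.9 w 85.6 F [ 0.6  0.  -0. ] T [0.01 0.03 0.04] q7 0.19 t 25.975 -> move [0.0303 0.0059 0.1259] turn -0.002
```

```bash
python3 -c "
from h import *
go(633.1,228.9,60,136)"
```

```text
at [652.  208.4 156.6] yaw 138.9 w 85.6 F [ 0.6  0.  -0. ] T [0.01 0.03 0.04] q7 0.19 t 25.975 -> move [0.0298 0.0036 0.096 ] turn 0.050
```

move_arm(series=[[[0.0298, 0.0036, 0.02], 0.05], [[0.0298, 0.0036, 0.06], 0.05], [[0.0298, 0.0036, 0.096], 0.05], [[0.0298, 0.0036, 0.096], 0.05], [[0.0298, 0.0036, 0.096], 0.05]])

```text
clock: 26.6
eef_pos: [634.1, 229.6, 61.7]
tool_rot: [-3.138, 0.023, 2.373]
force: [0.8, 0.1, 0.1]
width: 85.7
```

```bash
python3 -c "
from h import *
go(633.1,228.9,23,136)"
```

```text
at [634.1 229.6  61.7] yaw 136.0 w 85.7 F [0.8 0.1 0.1] T [ 0.03 -0.    0.01] q7 0.06 t 26.6 -> move [ 0.0011 -0.001   0.0387] turn -0.000
```

move_arm(series=[[[0.001, -0.001, 0.02], 0], [[0.001, -0.001, 0.038], 0], [[0.001, -0.001, 0.038], 0], [[0.001, -0.001, 0.038], 0]])

```text
clock: 27.1
eef_pos: [633.2, 228.9, 23.5]
tool_rot: [-3.138, 0.023, 2.373]
force: [-0.3, 0.4, -0.2]
width: 85.4
```

move_arm(series=[[[0, 0, 0], 0], [[0, 0, 0], 0], [[0, 0, 0], 0], [[0, 0, 0], 0], [[0, 0, 0], 0]], claw=0)

```text
clock: 27.72
eef_pos: [633.4, 229.0, 23.9]
tool_rot: [-3.139, 0.023, 2.373]
force: [-0.3, -0.3, 4.2]
width: 20.8
```

move_arm(series=[[[0, 0, 0], 0], [[0, 0, 0], 0], [[0, 0, 0], 0]])

```text
clock: 28.1
eef_pos: [633.4, 229.0, 23.9]
tool_rot: [-3.139, 0.023, 2.373]
force: [0.1, -0.9, 2.1]
width: 21.0
```

```bash
python3 -c "
from h import *
go(570.7-1.6,-73.1-0.8,120,116.9)"
```

```text
at [633.4 229.   23.9] yaw 136.0 w 21.0 F [ 0.1 -0.9  2.1] T [-0.02  0.03  0.01] q7 0.04 t 28.1 -> move [-0.1665 -0.2627 -0.0915] turn 0.333
```

move_arm(series=[[[0, 0, -0.03], 0], [[0, 0, -0.07], 0], [[-0.01, -0.02, -0.105], 0.05], [[-0.03, -0.05, -0.105], 0.1], [[-0.06, -0.1, -0.105], 0.2]])

```text
clock: 28.72
eef_pos: [605.6, 118.6, 130.9]
tool_rot: [3.137, 0.022, 2.173]
force: [1.1, -1.4, -2.3]
width: 21.0
```

```bash
python3 -c "
from h import *
go(570.7-1.6,-73.1-0.8,120,116.9)"
```

```text
at [605.6 118.6 130.9] yaw 124.5 w 21.0 F [ 1.1 -1.4 -2.3] T [-0.1   0.04  0.04] q7 0.04 t 28.725 -> move [-0.1376 -0.1393  0.0134] turn 0.133
```

move_arm(series=[[[-0.04, -0.04, 0], 0.04], [[-0.08, -0.08, 0], 0.08], [[-0.115, -0.115, 0], 0.133], [[-0.138, -0.139, 0], 0.133], [[-0.138, -0.139, 0.012], 0.133]])

```text
clock: 29.35
eef_pos: [569.1, -78.4, 121.5]
tool_rot: [3.135, 0.024, 2.034]
force: [0.4, 0.9, -2.4]
width: 20.8
```

move_arm(series=[[[0, 0, 0], 0], [[0, 0, 0], 0]])

```text
clock: 29.6
eef_pos: [569.3, -77.2, 121.3]
tool_rot: [3.135, 0.023, 2.036]
force: [0.2, -0.3, -1.0]
width: 20.7
```

```bash
python3 - <<'E'
from h import *
go(570.7-1.6,-73.1-0.8,72,116.9)
E
```

```text
at [569.3 -77.2 121.3] yaw 116.7 w 20.7 F [ 0.2 -0.3 -1. ] T [0.03 0.01 0.  ] q7 0.22 t 29.6 -> move [0.0042 0.001  0.0493] turn -0.004
```

move_arm(series=[[[0.0042, 0.001, 0.015], -0.004], [[0.0042, 0.001, 0.035], -0.004], [[0.0042, 0.001, 0.047], -0.004], [[0.0042, 0.001, 0.047], -0.004], [[0.0042, 0.001, 0.047], -0.004]])

```text
clock: 30.22
eef_pos: [569.5, -73.6, 74.5]
tool_rot: [3.134, 0.024, 2.04]
force: [-0.6, 0.6, -0.1]
width: 20.6
```

```bash
python3 - <<'E'
from h import *
go(570.7-1.6,-73.1-0.8,69,116.9)
E
```

```text
at [569.5 -73.6  74.5] yaw 116.9 w 20.6 F [-0.6  0.6 -0.1] T [-0.05 -0.01  0.06] q7 0.18 t 30.225 -> move [ 0.0001 -0.0005  0.0055] turn -0.000
```

move_arm(series=[[[0, -0.0005, 0.003], 0], [[0, -0.0005, 0.006], 0], [[0, -0.0005, 0.006], 0]])

```text
clock: 30.6
eef_pos: [569.0, -74.0, 68.4]
tool_rot: [3.134, 0.024, 2.04]
force: [0.7, 1.0, -0.9]
width: 20.9
```

move_arm(series=[[[0, 0, 0.002], 0], [[0, 0, 0.003], 0], [[0, 0, 0.003], 0]])

```text
clock: 30.98
eef_pos: [569.0, -74.1, 65.3]
tool_rot: [3.135, 0.023, 2.04]
force: [0.3, -0.2, -0.9]
width: 20.6
```

```bash
python3 - <<'E'
from h import *
go(570.7-1.6,-73.1-0.8,57,116.9)
E
```

```text
at [569.  -74.1  65.3] yaw 116.9 w 20.6 F [ 0.3 -0.2 -0.9] T [ 0.05 -0.    0.02] q7 0.17 t 30.975 -> move [0.0003 0.0001 0.0083] turn -0.000
```

move_arm(series=[[[0, 0, 0.003], 0], [[0, 0, 0.006], 0], [[0, 0, 0.007], 0], [[0, 0, 0.007], 0]])

```text
clock: 31.48
eef_pos: [569.1, -74.2, 58.2]
tool_rot: [3.135, 0.023, 2.04]
force: [-0.1, 0.6, -0.2]
width: 20.8
```

move_arm(series=[[[0, 0, 0.001], 0], [[0, 0, 0.002], 0], [[0, 0, 0.002], 0]])

```text
clock: 31.85
eef_pos: [569.1, -74.2, 56.7]
tool_rot: [3.135, 0.024, 2.04]
force: [-2.0, -0.7, 4.7]
width: 20.4
```

move_arm(series=[[[0, 0, 0], 0], [[0, 0, 0], 0], [[0, 0, 0], 0]], claw=0.42)

```text
clock: 32.22
eef_pos: [569.1, -74.2, 56.6]
tool_rot: [3.135, 0.024, 2.04]
force: [-0.0, -0.7, 0.9]
width: 35.4
```

move_arm(series=[[[0, 0, -0.02], 0], [[0, 0, -0.05], 0], [[0, 0, -0.1], 0], [[0, 0, -0.12], 0]])

```text
clock: 32.72
eef_pos: [568.5, -72.0, 179.3]
tool_rot: [3.131, 0.026, 2.04]
force: [0.9, -0.4, -0.0]
width: 36.0
```

```bash
python3 - <<'E'
from h import *
snap('wrist','w10')
go(545,365,165,71)
E
```

```text
at [569.4 -72.  180.9] yaw 116.9 w 35.7 F [0.3 0.  1.3] T [ 0.02 -0.02 -0.05] q7 0.25 t 32.775 -> move [0.4011 0.1757 0.0072] turn 0.801
```

move_arm(series=[[[0.055, 0.023, 0], 0.16], [[0.11, 0.046, 0], 0.32], [[0.165, 0.07, 0], 0.48], [[0.22, 0.095, 0], 0.64], [[0.275, 0.12, 0], 0.8]], claw=1)

```text
clock: 33.4
eef_pos: [551.7, 229.1, 174.2]
tool_rot: [3.114, 0.011, 1.235]
force: [1.3, 0.4, 0.5]
width: 85.9
```

```bash
python3 - <<'E'
from h import *
go(545,365,165,71)
E
```

```text
at [551.7 229.1 174.2] yaw 70.7 w 85.9 F [1.3 0.4 0.5] T [ 0.01 -0.01  0.02] q7 -0.90 t 33.4 -> move [ 0.1262 -0.0513  0.0064] turn -0.005
```

move_arm(series=[[[0.05, -0.02, 0], 0], [[0.1, -0.04, 0], 0], [[0.126, -0.051, 0], 0], [[0.126, -0.051, 0], 0], [[0.126, -0.051, 0], 0]])

```text
clock: 34.02
eef_pos: [545.2, 363.1, 170.7]
tool_rot: [3.113, 0.013, 1.233]
force: [0.6, -0.6, 0.2]
width: 85.4
```

```bash
python3 - <<'E'
from h import *
im=snap('wrist','w11'); go(553,389,150,71)
a=im[40:240,185:451];b=get_image('wrist') if 0 else cv2.imread('pics/w10.png')
cv2.imwrite('pics/w11c.png',np.hstack([cv2.resize(a,(532,400),interpolation=cv2.INTER_CUBIC),cv2.resize(b[100:400,220:420],(267,400))]))
E
```

```text
at [545.6 362.6 171. ] yaw 70.6 w 85.3 F [ 0.1 -0.5 -0.1] T [ 0.03  0.04 -0.03] q7 -1.07 t 34.075 -> move [ 0.0276 -0.0024  0.0205] turn -0.007
```

View pics/w11c.png

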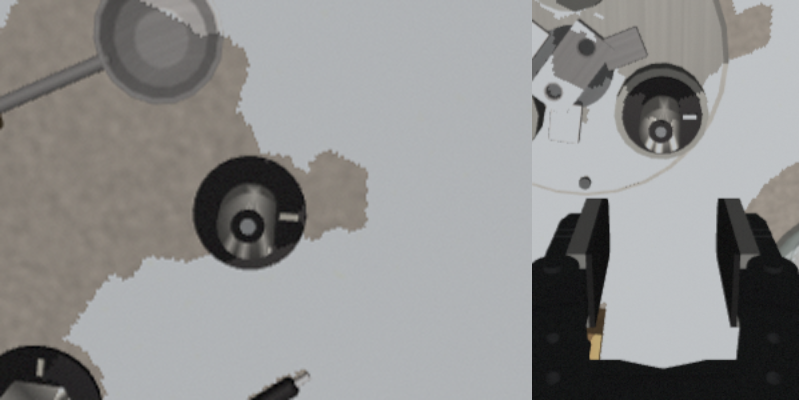

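```bash
python3 - <<'E'
from h import *
k=lambda u,v:(185+u/2,40+v/2)
l,t=k(193,155);r,b=k(306.5,270)
p,f=fitdisc('w11',np.array([l,r,t,b]),16,12);print(p,f)
q=[ray('w11',*k(u,v),16) for u,v in [(279,216),(298,218)]]
d=q[1]-q[0];print(np.degrees(np.arctan2(d[1],d[0])),[np.degrees(np.arctan2(*(x[:2]-p)[::-1])) for x in q])
print(ray('w11',*k(248,227),44))
E
```

```text
[553.18583837 390.6387117 ] [-0.00566986  0.00468593  0.20998968 -0.2285339 ]
-25.604931590707682 [np.float64(-22.978526623429765), np.float64(-24.020593386115554)]
[552.15696426 390.61642173  44.        ]
```

```bash
python3 -c "
from h import *
go(551.4,391.1,60,66)"
```

```text
at [545.6 362.6 171. ] yaw 70.6 w 85.3 F [ 0.1 -0.5 -0.1] T [ 0.03  0.04 -0.03] q7 -1.07 t 34.075 -> move [ 0.0302 -0.0071  0.1104] turn 0.081
```

move_arm(series=[[[0.0302, -0.0071, 0.02], 0.081], [[0.0302, -0.0071, 0.06], 0.081], [[0.0302, -0.0071, 0.11], 0.081], [[0.0302, -0.0071, 0.11], 0.081], [[0.0302, -0.0071, 0.11], 0.081]])

```text
clock: 34.7
eef_pos: [552.9, 390.7, 62.1]
tool_rot: [3.111, 0.009, 1.15]
force: [-0.2, -0.2, 0.8]
width: 85.1
```

```bash
python3 -c "
from h import *
go(551.4,391.1,23.5,66)"
```

```text
at [552.9 390.7  62.1] yaw 65.9 w 85.1 F [-0.2 -0.2  0.8] T [ 0.07 -0.03 -0.  ] q7 -1.18 t 34.7 -> move [ 0.0001 -0.0027  0.0385] turn -0.002
```

move_arm(series=[[[0, -0.0027, 0.02], 0], [[0, -0.0027, 0.038], 0], [[0, -0.0027, 0.038], 0], [[0, -0.0027, 0.038], 0]])

```text
clock: 35.2
eef_pos: [551.4, 391.2, 24.0]
tool_rot: [3.111, 0.009, 1.15]
force: [-0.1, -0.1, -0.2]
width: 85.3
```

move_arm(series=[[[0, 0, 0], 0], [[0, 0, 0], 0], [[0, 0, 0], 0], [[0, 0, 0], 0], [[0, 0, 0], 0]], claw=0)

```text
clock: 35.83
eef_pos: [551.6, 391.4, 24.5]
tool_rot: [3.11, 0.008, 1.15]
force: [-0.3, 0.4, 4.2]
width: 20.6
```

move_arm(series=[[[0, 0, 0], 0], [[0, 0, 0], 0], [[0, 0, 0], 0]])

```text
clock: 36.2
eef_pos: [551.7, 391.4, 24.5]
tool_rot: [3.11, 0.008, 1.15]
force: [-0.3, 0.2, 2.3]
width: 20.7
```

```bash
python3 -c "
from h import *
go(483.6-1.6,-16.2-0.8,125,116.9)"
```

```text
at [551.7 391.4  24.5] yaw 65.9 w 20.7 F [-0.3  0.2  2.3] T [0.02 0.13 0.02] q7 -1.19 t 36.2 -> move [-0.402   0.1062 -0.0941] turn -0.890
```

move_arm(series=[[[0, 0, -0.03], 0], [[0, 0, -0.075], 0], [[-0.02, 0.005, -0.105], -0.1], [[-0.07, 0.019, -0.105], -0.2], [[-0.12, 0.032, -0.105], -0.35]])

```text
clock: 36.83
eef_pos: [528.8, 269.6, 131.4]
tool_rot: [3.115, 0.019, 1.505]
force: [0.8, -1.4, -1.0]
width: 21.3
```

```bash
python3 -c "
from h import *
go(483.6-1.6,-16.2-0.8,130,116.9)"
```

```text
at [528.8 269.6 131.4] yaw 86.3 w 21.3 F [ 0.8 -1.4 -1. ] T [-0.08 -0.03 -0.02] q7 -0.79 t 36.825 -> move [-0.289  -0.0282  0.006 ] turn -0.535
```

move_arm(series=[[[-0.055, -0.005, 0], -0.11], [[-0.11, -0.011, 0], -0.22], [[-0.165, -0.016, 0], -0.33], [[-0.22, -0.022, 0], -0.44], [[-0.265, -0.026, 0], -0.535]])

```text
clock: 37.45
eef_pos: [484.6, 4.3, 135.4]
tool_rot: [3.129, 0.03, 2.042]
force: [0.5, -1.2, -1.1]
width: 20.9
```

```bash
python3 -c "
from h import *
go(483.6-1.6,-16.2-0.8,110,116.9)"
```

```text
at [484.6   4.3 135.4] yaw 117.0 w 20.9 F [ 0.5 -1.2 -1.1] T [ 0.04 -0.    0.04] q7 -0.01 t 37.45 -> move [-0.0171 -0.0123  0.0257] turn 0.002
```

move_arm(series=[[[-0.0171, -0.0123, 0], 0], [[-0.0171, -0.0123, 0.025], 0], [[-0.0171, -0.0123, 0.045], 0], [[-0.0171, -0.0123, 0.05], 0], [[-0.0171, -0.0123, 0.05], 0]])

```text
clock: 38.08
eef_pos: [482.5, -17.4, 85.7]
tool_rot: [3.13, 0.03, 2.043]
force: [0.1, 0.4, -0.7]
width: 20.8
```

```bash
python3 -c "
from h import *
snap('wrist','w12')
go(483.6-1.6,-16.2-0.8,73,116.9)"
```

```text
at [482.9 -17.3  86.1] yaw 117.0 w 20.6 F [ 0.5 -0.3 -1.5] T [ 0.02 -0.02 -0.04] q7 -0.03 t 38.125 -> move [ 0.0011 -0.0008  0.013 ] turn 0.002
```

move_arm(series=[[[0.0015, -0.0008, 0.005], 0], [[0.0015, -0.0008, 0.012], 0], [[0.0015, -0.0008, 0.013], 0], [[0.0015, -0.0008, 0.013], 0]])

```text
clock: 38.62
eef_pos: [481.8, -16.6, 72.9]
tool_rot: [3.129, 0.03, 2.043]
force: [0.3, -0.1, -0.4]
width: 21.0
```

move_arm(series=[[[0, 0, 0.002], 0], [[0, 0, 0.004], 0], [[0, 0, 0.004], 0]])

```text
clock: 39.0
eef_pos: [481.7, -16.7, 68.7]
tool_rot: [3.129, 0.03, 2.043]
force: [0.0, 0.1, -1.0]
width: 20.3
```

move_arm(series=[[[0, 0, 0.001], 0], [[0, 0, 0.002], 0], [[0, 0, 0.002], 0]])

```text
clock: 39.38
eef_pos: [481.7, -16.8, 66.7]
tool_rot: [3.129, 0.03, 2.043]
force: [-0.4, -0.6, -0.7]
width: 20.8
```

```bash
python3 -c "
from h import *
go(483.6-1.6,-16.2-0.8,57.5,116.9)"
```

```text
at [481.7 -16.8  66.7] yaw 117.0 w 20.8 F [-0.4 -0.6 -0.7] T [0.02 0.03 0.  ] q7 -0.06 t 39.375 -> move [-0.0001  0.      0.0092] turn 0.003
```

move_arm(series=[[[0, 0, 0.002], 0], [[0, 0, 0.004], 0], [[0, 0, 0.004], 0]])

```text
clock: 39.75
eef_pos: [481.7, -16.8, 62.5]
tool_rot: [3.13, 0.03, 2.043]
force: [-0.5, 0.7, -0.3]
width: 20.6
```

move_arm(series=[[[0, 0, 0.002], 0], [[0, 0, 0.004], 0], [[0, 0, 0.004], 0]])

```text
clock: 40.12
eef_pos: [481.7, -16.9, 58.3]
tool_rot: [3.13, 0.03, 2.043]
force: [-0.8, 0.6, -1.1]
width: 20.7
```

move_arm(series=[[[0, 0, 0.001], 0], [[0, 0, 0.0025], 0], [[0, 0, 0.0025], 0]])

```text
clock: 40.5
eef_pos: [481.9, -17.5, 57.2]
tool_rot: [3.13, 0.031, 2.043]
force: [-3.0, -1.3, 15.3]
width: 20.8
```

move_arm(series=[[[0, 0, -0.0008], 0], [[0, 0, -0.0008], 0], [[0, 0, -0.0008], 0], [[0, 0, -0.0008], 0]], claw=0.42)

```text
clock: 41.0
eef_pos: [481.9, -17.4, 57.8]
tool_rot: [3.13, 0.031, 2.043]
force: [-1.3, -0.2, -0.2]
width: 36.1
```

move_arm(series=[[[0, 0, -0.02], 0], [[0, 0, -0.06], 0], [[0, 0, -0.12], 0], [[-0.05, 0, -0.13], 0], [[-0.09, -0.01, -0.14], 0]])

```text
clock: 41.62
eef_pos: [511.8, -100.1, 201.7]
tool_rot: [3.128, 0.033, 2.043]
force: [0.8, 0.0, -1.1]
width: 35.5
```

move_arm(series=[[[0, 0, 0], 0], [[0, 0, 0], 0]], claw=1)

```text
clock: 41.88
eef_pos: [511.4, -99.5, 201.4]
tool_rot: [3.128, 0.032, 2.043]
force: [-0.3, 0.1, 0.3]
width: 70.4
```

```bash
python3 - <<'E'
from h import *
im=snap('wrist','w13'); go(601,-313.3,150,107.5)
cv2.imwrite('pics/w13c.png',cv2.resize(im[0:300,110:510],(800,600),interpolation=cv2.INTER_CUBIC))
E
```

```text
at [511.2 -98.8 201.3] yaw 117.2 w 77.7 F [0.2 0.4 0.2] T [-0.02 -0.04 -0.06] q7 0.27 t 41.925 -> move [-0.2301 -0.0188  0.0583] turn 0.169
```

View pics/w13c.png

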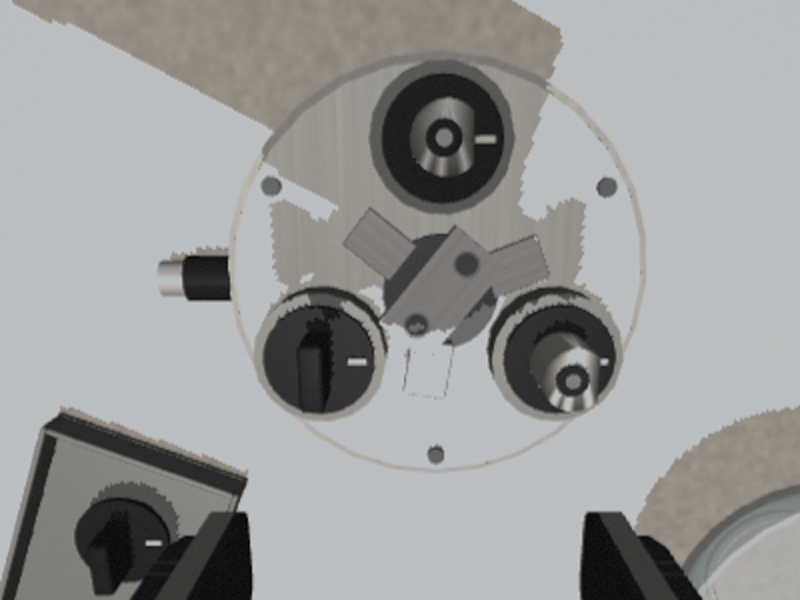

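move_arm(series=[[[-0.05, -0.005, 0], 0.05], [[-0.1, -0.01, 0], 0.1], [[-0.15, -0.015, 0], 0.169], [[-0.2, -0.019, 0.02], 0.169], [[-0.23, -0.019, 0.05], 0.169]])

```text
clock: 42.55
eef_pos: [601.8, -314.6, 157.9]
tool_rot: [3.122, 0.03, 1.876]
force: [0.5, 0.9, -0.0]
width: 85.4
```

move_arm(series=[[[0, 0, 0], 0], [[0, 0, 0], 0]])

```text
clock: 42.8
eef_pos: [602.2, -312.0, 157.7]
tool_rot: [3.122, 0.028, 1.878]
force: [-0.2, -0.8, 0.6]
width: 85.3
```

```bash
python3 - <<'E'
from h import *
go(601,-313.3,63.5,107.3)
c=lambda u,v,z:ray('w13',110+u/2,v/2,z)
a,b=c(466,264,57),c(417,325,57);m=(a+b)/2;print('ret',m,np.linalg.norm(a-b),np.degrees(np.arctan2(*(a-b)[1::-1]))%180)
E
```

```text
at [ 602.2 -312.   157.7] yaw 107.6 w 85.3 F [-0.2 -0.8  0.6] T [-0.02  0.02 -0.05] q7 0.47 t 42.8 -> move [ 0.0018 -0.0034  0.0941] turn 0.005
ret [510.71924019 -69.61920419  57.        ] 31.814051654257458 78.81558210616059
```

move_arm(series=[[[0.0018, -0.0034, 0.03], 0], [[0.0018, -0.0034, 0.07], 0], [[0.0018, -0.0034, 0.094], 0], [[0.0018, -0.0034, 0.094], 0], [[0.0018, -0.0034, 0.094], 0]])

```text
clock: 43.42
eef_pos: [602.4, -312.4, 65.6]
tool_rot: [3.12, 0.03, 1.88]
force: [0.3, -0.7, 0.0]
width: 85.3
```

```bash
python3 - <<'E'
from h import *
go(601,-313.3,63.5,107.3)
E
```

```text
at [ 602.4 -312.4   65.6] yaw 107.7 w 85.3 F [ 0.3 -0.7  0. ] T [ 0.05 -0.   -0.05] q7 0.42 t 43.425 -> move [-0.0004 -0.0016  0.0021] turn 0.007
```

move_arm(series=[[[-0.0004, -0.0016, 0.0018], 0], [[-0.0004, -0.0016, 0.0018], 0], [[-0.0004, -0.0016, 0.0018], 0]])

```text
clock: 43.8
eef_pos: [601.2, -313.5, 64.3]
tool_rot: [3.119, 0.03, 1.879]
force: [0.1, -0.1, 0.1]
width: 85.7
```

move_arm(series=[[[0, 0, 0], 0], [[0, 0, 0], 0], [[0, 0, 0], 0], [[0, 0, 0], 0], [[0, 0, 0], 0]], claw=0)

```text
clock: 44.42
eef_pos: [600.9, -313.7, 64.5]
tool_rot: [3.12, 0.03, 1.879]
force: [-1.1, 0.1, 1.9]
width: 10.7
```

move_arm(series=[[[0, 0, 0], 0], [[0, 0, 0], 0], [[0, 0, 0], 0], [[0, 0, 0], 0]])

```text
clock: 44.92
eef_pos: [600.8, -313.6, 64.5]
tool_rot: [3.12, 0.03, 1.879]
force: [-1.2, 0.3, 1.6]
width: 11.0
```

move_arm(series=[[[0, 0, -0.02], 0], [[0, 0, -0.05], 0], [[0, 0, -0.085], 0], [[0, 0, -0.085], 0]])

```text
clock: 45.42
eef_pos: [600.8, -312.4, 153.7]
tool_rot: [3.114, 0.035, 1.879]
force: [-0.6, 0.3, -1.6]
width: 10.2
```

```bash
python3 - <<'E'
from h import *
go(510.4,-69.7,140,78.1)
E
```

```text
at [ 600.8 -312.4  153.7] yaw 107.7 w 10.2 F [-0.6  0.3 -1.6] T [-0.    0.05  0.06] q7 0.46 t 45.425 -> move [ 0.259  -0.0126  0.0043] turn 0.516
```

move_arm(series=[[[0.05, -0.002, 0], 0.1], [[0.1, -0.005, 0], 0.25], [[0.15, -0.008, 0], 0.4], [[0.2, -0.01, 0], 0.516], [[0.25, -0.0126, 0], 0.516]])

```text
clock: 46.05
eef_pos: [512.1, -76.5, 144.2]
tool_rot: [3.101, 0.017, 1.362]
force: [0.6, 0.7, -2.5]
width: 10.5
```

move_arm(series=[[[0.005, 0, 0.015], 0], [[0.005, 0, 0.03], 0], [[0.005, 0, 0.03], 0]])

```text
clock: 46.42
eef_pos: [513.3, -74.0, 112.5]
tool_rot: [3.104, 0.018, 1.36]
force: [-0.7, -0.3, -1.6]
width: 11.2
```

```bash
cat >> h.py <<'E'
def tip():
    s=read_state();A=R.from_euler('xyz',s['tool_rot'])*R.from_euler('xyz',[3.12,.03,1.879]).inv()
    # spanner vector from TCP at grip: tip at (600.9,-313.2,22) assumed
    print('tip',s['eef_pos']+A.apply([0.1,0.4,-42.5]),'axis',np.round(A.apply([0,0,1]),3))
E
python3 - <<'E'
from h import *
go(510.4,-69.7,102,78.1);tip()
im=snap('wrist','w14')
E
```

```text
at [513.3 -74.  112.5] yaw 77.9 w 11.2 F [-0.7 -0.3 -1.6] T [ 0.02  0.   -0.02] q7 -0.37 t 46.425 -> move [ 0.0037 -0.0041  0.0103] turn -0.003
tip [514.38705296 -73.29348357  69.98581917] axis [-0.018 -0.009  1.   ]
```

move_arm(series=[[[0.0027, -0.0046, 0.003], 0], [[0.0027, -0.0046, 0.008], 0], [[0.0027, -0.0046, 0.01], 0], [[0.0027, -0.0046, 0.01], 0], [[0.0027, -0.0046, 0.01], 0]])

```text
clock: 47.1
eef_pos: [510.4, -70.7, 103.1]
tool_rot: [3.102, 0.017, 1.36]
force: [-0.2, 0.4, -2.0]
width: 10.8
```

```bash
python3 - <<'E'
from h import *
go(510,-70,92,78.1);tip()
E
```

```text
at [510.4 -70.7 103.1] yaw 77.9 w 10.8 F [-0.2  0.4 -2. ] T [-0.02  0.06  0.03] q7 -0.38 t 47.1 -> move [ 0.0008 -0.001   0.011 ] turn -0.003
tip [511.5745841  -70.00994199  60.58522599] axis [-0.02  -0.009  1.   ]
```

move_arm(series=[[[0.0001, -0.0009, 0.002], 0], [[0.0001, -0.0009, 0.005], 0], [[0.0001, -0.0009, 0.006], 0], [[0.0001, -0.0009, 0.006], 0]])

```text
clock: 47.6
eef_pos: [509.7, -70.5, 96.9]
tool_rot: [3.102, 0.017, 1.36]
force: [-0.5, 0.1, -0.9]
width: 11.2
```

move_arm(series=[[[0, 0, 0.002], 0], [[0, 0, 0.003], 0], [[0, 0, 0.003], 0]])

```text
clock: 47.98
eef_pos: [509.7, -70.6, 93.8]
tool_rot: [3.103, 0.018, 1.36]
force: [-0.0, 0.1, -1.7]
width: 10.8
```

```bash
python3 - <<'E'
from h import *
go(510,-70,92,78.1);tip()
E
```

```text
at [509.7 -70.6  93.8] yaw 77.9 w 10.8 F [-0.   0.1 -1.7] T [0.   0.02 0.06] q7 -0.39 t 47.975 -> move [0.0007 0.0001 0.0018] turn -0.003
tip [510.8427612  -69.92982911  51.29609349] axis [-0.02  -0.009  1.   ]
```

move_arm(series=[[[0, 0, 0.0018], 0], [[0, 0, 0.0018], 0.12], [[0, 0, 0.0018], 0.26], [[0, 0, 0.0018], 0.4], [[0, 0, 0.0018], 0.5]])

```text
clock: 48.6
eef_pos: [508.4, -70.2, 91.9]
tool_rot: [3.101, -0.002, 0.858]
force: [-2.3, 0.9, 2.7]
width: 10.9
```

```bash
python3 - <<'E'
from h import *
go(510,-70,92,78.1);tip()
E
```

```text
at [508.4 -70.2  91.9] yaw 49.2 w 10.9 F [-2.3  0.9  2.7] T [0.18 0.85 0.17] q7 -0.71 t 48.6 -> move [ 0.0011  0.0011 -0.    ] turn -0.505
tip [510.32765588 -69.52959183  49.47145548] axis [-0.035 -0.012  0.999]
```

move_arm(series=[[[-0.0002, -0.0003, 0], 0.12], [[-0.0003, -0.0004, 0], 0.24], [[-0.0004, -0.0005, 0], 0.36], [[-0.0004, -0.0005, 0], 0.48], [[-0.0004, -0.0005, 0], 0.48]])

```text
clock: 49.22
eef_pos: [507.8, -69.6, 92.3]
tool_rot: [3.107, -0.02, 0.38]
force: [-2.0, 1.3, 5.5]
width: 10.8
```

```bash
python3 - <<'E'
from h import *
go(510,-70,92,27);tip()
E
```

```text
at [507.8 -69.6  92.3] yaw 21.8 w 10.8 F [-2.   1.3  5.5] T [ 0.33  0.49 -0.01] q7 -1.02 t 49.225 -> move [0.0019 0.0011 0.0004] turn -0.091
tip [510.37596966 -69.44047209  49.86505923] axis [-0.052 -0.006  0.999]
```

move_arm(series=[[[0, 0, 0], 0.05], [[0, 0, 0], 0.1], [[0, 0, 0], 0.13], [[0, 0, 0], 0.13]])

```text
clock: 49.72
eef_pos: [507.7, -69.6, 92.3]
tool_rot: [3.109, -0.024, 0.252]
force: [-1.7, -0.7, 4.5]
width: 10.9
```

```bash
python3 - <<'E'
from h import *
go(510,-70,92,27);tip()
E
```

```text
at [507.7 -69.6  92.3] yaw 14.4 w 10.9 F [-1.7 -0.7  4.5] T [-0.12  0.57  0.85] q7 -1.10 t 49.725 -> move [0.0021 0.0009 0.0004] turn -0.220
tip [510.44486678 -69.61163784  49.92122059] axis [-0.055 -0.003  0.998]
```

move_arm(series=[[[0, 0, 0], -0.07], [[0, 0, -0.004], -0.07], [[0, 0, -0.012], -0.07], [[0, 0, -0.04], -0.07], [[0, 0, -0.06], -0.07]])

```text
clock: 50.35
eef_pos: [506.1, -68.3, 153.5]
tool_rot: [3.108, -0.023, 0.32]
force: [-0.0, -0.7, -1.6]
width: 11.2
```

```bash
python3 - <<'E'
from h import *
go(601,-313.3,150,107.3);tip()
E
```

```text
at [506.1 -68.3 153.5] yaw 18.3 w 11.2 F [-0.  -0.7 -1.6] T [ 0. -0.  0.] q7 -1.07 t 50.35 -> move [0.013  0.2622 0.0127] turn -1.553
tip [508.80023128 -68.16884941 111.06533353] axis [-0.054 -0.005  0.999]
```

move_arm(series=[[[0.003, 0.03, 0], -0.18], [[0.005, 0.07, 0], -0.36], [[0.008, 0.11, 0], -0.54], [[0.01, 0.15, 0], -0.72], [[0.013, 0.19, 0], -0.9]])

```text
clock: 50.98
eef_pos: [578.2, -245.9, 160.6]
tool_rot: [3.102, 0.013, 1.223]
force: [0.7, 0.6, -1.7]
width: 10.8
```

```bash
python3 - <<'E'
from h import *
go(601,-313.3,150,107.3);tip()
E
```

```text
at [ 578.2 -245.9  160.6] yaw 70.1 w 10.8 F [ 0.7  0.6 -1.7] T [0.03 0.01 0.  ] q7 -0.12 t 50.975 -> move [-0.0555  0.0439  0.013 ] turn -0.650
tip [ 579.46579385 -245.20968002  118.09387763] axis [-0.022 -0.01   1.   ]
```

move_arm(series=[[[-0.02, 0.015, 0], -0.18], [[-0.04, 0.03, 0], -0.36], [[-0.0555, 0.0439, 0], -0.54], [[-0.0555, 0.0439, 0.013], -0.65], [[-0.0555, 0.0439, 0.02], -0.65]])

```text
clock: 51.6
eef_pos: [600.3, -313.8, 142.2]
tool_rot: [3.119, 0.033, 1.87]
force: [-0.6, 0.3, -2.1]
width: 10.9
```

move_arm(series=[[[0, 0, 0.03], 0], [[0, 0, 0.055], 0], [[0, 0, 0.055], 0], [[0, 0, 0.055], 0]])

```text
clock: 52.1
eef_pos: [602.8, -315.1, 88.3]
tool_rot: [3.118, 0.033, 1.869]
force: [1.0, 0.2, -1.7]
width: 10.4
```

```bash
python3 - <<'E'
from h import *
go(600.9,-313.4,65,107.3);tip()
E
```

```text
at [ 602.8 -315.1   88.3] yaw 107.1 w 10.4 F [ 1.   0.2 -1.7] T [ 0.01  0.03 -0.01] q7 0.46 t 52.1 -> move [ 0.0029 -0.0018  0.0231] turn -0.004
tip [ 602.97925232 -314.76760171   45.75904809] axis [-0.003  0.003  1.   ]
```

move_arm(series=[[[0.0021, -0.0015, 0.005], 0], [[0.0021, -0.0015, 0.01], 0], [[0.0021, -0.0015, 0.0125], 0], [[0.0021, -0.0015, 0.0125], 0]])

```text
clock: 52.6
eef_pos: [601.0, -313.8, 75.5]
tool_rot: [3.118, 0.033, 1.869]
force: [0.8, -0.8, -1.7]
width: 11.3
```

```bash
python3 - <<'E'
from h import *
go(600.9,-313.6,65,107.3);tip()
E
```

```text
at [ 601.  -313.8   75.5] yaw 107.1 w 11.3 F [ 0.8 -0.8 -1.7] T [-0.    0.07 -0.02] q7 0.45 t 52.6 -> move [ 0.0006 -0.0002  0.0104] turn -0.004
tip [ 601.18131624 -313.53931598   32.957111  ] axis [-0.003  0.003  1.   ]
```

move_arm(series=[[[0.0004, -0.0002, 0.003], 0], [[0.0004, -0.0002, 0.006], 0], [[0.0004, -0.0002, 0.006], 0]])

```text
clock: 52.98
eef_pos: [600.5, -313.6, 69.0]
tool_rot: [3.119, 0.033, 1.869]
force: [-0.5, 0.2, -1.7]
width: 10.8
```

move_arm(series=[[[0, 0, 0.002], 0], [[0, 0, 0.0045], 0], [[0, 0, 0.0045], 0]])

```text
clock: 53.35
eef_pos: [600.6, -313.8, 64.6]
tool_rot: [3.119, 0.033, 1.869]
force: [-0.5, -0.4, -0.4]
width: 11.1
```

Seated; release, rise, and inspect the head and rack.

move_arm(series=[[[0, 0, 0], 0], [[0, 0, 0], 0], [[0, 0, 0], 0], [[0, 0, 0], 0], [[0, 0, 0], 0]], claw=1)

```text
clock: 53.98
eef_pos: [600.6, -313.8, 64.6]
tool_rot: [3.119, 0.033, 1.869]
force: [-0.3, -0.4, 1.0]
width: 85.4
```

move_arm(series=[[[0, 0, -0.03], 0], [[0, 0, -0.07], 0], [[0, 0, -0.12], 0], [[0.04, 0, -0.17], 0], [[0.06, 0, -0.21], 0]])

```text
clock: 54.6
eef_pos: [576.4, -249.1, 274.5]
tool_rot: [3.118, 0.033, 1.87]
force: [1.0, 0.5, -0.2]
width: 85.3
```

move_arm(series=[[[0.04, -0.03, 0], 0], [[0.06, -0.05, 0], 0], [[0.06, -0.06, 0], 0], [[0.06, -0.06, 0], 0]])

```text
clock: 55.1
eef_pos: [501.4, -211.0, 271.4]
tool_rot: [3.117, 0.034, 1.869]
force: [0.5, -0.1, 0.1]
width: 85.3
```

```bash
python3 - <<'E'
from h import *
snap('wrist','w15'); go(600,-300,270)
a=snap('side','s15');b=cv2.imread('pics/w15.png')
cv2.imwrite('pics/f.png',np.vstack([cv2.resize(b,(576,360)),cv2.resize(a[100:300,200:520],(576,240),interpolation=cv2.INTER_AREA)]))
E
```

```text
at [ 502.1 -210.8  271.3] yaw 107.1 w 85.2 F [ 0.6 -0.5  0.2] T [ 0.06  0.05 -0.02] q7 0.42 t 55.15 -> move [-0.1139  0.0672  0.0068] turn 0.000
```

View pics/f.png

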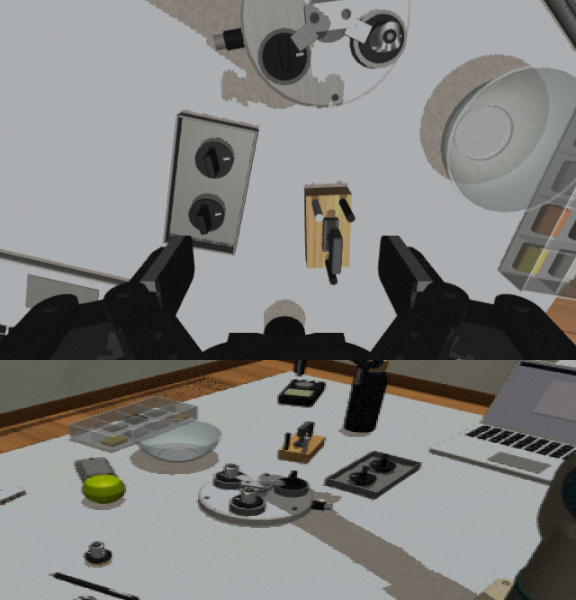

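```bash
python3 - <<'E'
from h import *
a,b=ray('w15',350,20,57),ray('w15',389,17.8,57);d=b-a;print((a+b)/2,np.linalg.norm(d),np.degrees(np.arctan2(d[1],d[0])))
finish_job();print(read_state()['clock'])
E
```

```text
[513.38591177 -69.9383889   57.        ] 35.58831340247564 20.205204447973983
the job is handed in; nothing more can be done
the job is handed in; nothing more can be done
```

I fitted out the head and handed the job in at about 55 s on the robot's clock, with no fault reported during the run.

- **Retainer opening:** I turned it anticlockwise with the spanner, to about 78° on its hole axis against about 27° at the start. The close-up showed its wings clear of the sockets.
- **Probes:** Two right-size plugs were on the table. I put two caps in the tray and plugged both probes in their place. Each met the rim at the depth expected when home (contact 5 N and 15 N). A close-up showed their flats lined up with the sockets. One of these plugs had been knocked about 2.5 cm aside, so I measured it again before picking it up.
- **Retainer closing:** I turned it clockwise to its stop, where the torque rose to 0.85 N m. It now sits at about 20–22° on its hole axis, a little past its starting angle. That last angle was read at the picture's edge; the hole spacing came out as 35.6 mm instead of 32 mm, so it is rough.
- **Spanner:** It is back in the block's slot, at the height where it stood before.

The last pictures show two caps in the tray, one cap left in its socket, the wings over the sockets and the spanner upright. I saw nothing disturbed among the look-alike plugs and other objects in view, but I did not re-measure where they stand.

The tool tilted gradually to about 2° during the run. I corrected for it where the spanner and second plug went in, and the fits met no unusual force.

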